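# Fetch the sample cover from behind its set in the wire basket

### The job

The low cover at the back of the wire basket's left lane (left and back as seen from the robot) is due for a check on the dial gauge. Stand the tall housing and the square adapter that block it in the grey tray, then seat the cover, hub up, on the gauge's rest pad, lengthwise between the two pairs of locating pins. After that, put the housing and the adapter back upright where they stood in the lane; keep every casting upright and leave the two castings in the other lane alone.

Things in the scene. Friction and masses are not known exactly. Their poses are not given: they have to be found in the camera images.
- housing_mid (a point): Tall housing, loose aluminium casting, about 0.42 kg: foot 52 x 60 x 14 mm (x, y, z), round barrel 48 mm across up to 78 mm, plain round neck 36 mm across from there to 118 mm, its full height. This point: on its axis, 59 mm above its underside; z up. It stands in the front or the middle place of the basket's left lane.
- adapter_mid (a point): Square adapter, loose aluminium casting, about 0.36 kg: foot 52 x 60 x 12 mm (x, y, z), on it a plain square tower 48 x 48 mm up to 72 mm, its full height, with a dark round bore on top. This point: on its axis, 36 mm above its underside; z up. It stands in the other of the left lane's front and middle places.
- cover_mid (a point): Low cover, loose aluminium casting, about 0.2 kg: block 44 (x) x 60 (y) x 28 mm high with a hub 30 mm across and 6 mm high on top. This point: on its axis, 17 mm above its underside; z up, y along its length. At the back (+x end) of the left lane, about 10 mm behind its neighbour, 13 mm from the lane's side walls, 40 mm from the end wall.
- basket: Wire basket, fixed, 256 (x) x 186 mm (y), walls 55 mm high, 4 mm thick, inner floor 4 mm above the bench, parted along x by an equal wall down its middle into two lanes 87 mm wide. Origin under its centre, x along the lanes to the back, y to the left. Left lane: centre line y = +45.5 mm, places at about x = -62 (front), 0, +62 mm (back).
- tray: Shallow grey sheet-steel tray for setting things aside, fixed, 220 mm (x) x 180 mm (y), rim 16 mm high and 3 mm thick, flat inner floor 3 mm above the bench. Origin under its centre. It stands to the left or to the right of the basket.
- gauge_pad (a point): Dial gauge, fixed: top centre of its steel rest pad, 60 (x) x 36 mm (y), 36 mm above the bench, 14 mm above the green base. Past each end, at x = -41 and +41 mm, two pins 8 mm thick (y = -12, +12 mm) rise 8 mm above the pad; its y sides are open. The seated cover's 60 mm length lies along x. Dial and clamp at x = 64 to 157 mm, up to 64 mm above the bench. Across the basket from the tray.
- finned_mid (a point): Finned casting 62 x 62 x 43 mm, loose, in the right lane, not to be disturbed. This point is its centre, 21.5 mm above its underside.
- bracket_mid (a point): Angle bracket casting 70 x 56 x 48 mm, loose, in the right lane, not to be disturbed. This point is its centre, 24 mm above its underside.
Mind the look-alikes: they are no part of the job. Leave any green look-alike of the part that bears housing_mid alone.

How it is judged:
By the outcome, as a careful person would: the job done as asked, in the order asked, and still so for the second after the job is handed in, with the robot touching nothing.
It also fails if it takes over 125 s, if anything falls off the work surface, if the arm or the gripper's body presses on something with over 40 N, if the wrist force passes 120 N, or if a joint passes its speed limit or range.

### The arm

A 6-joint arm with a two-finger parallel gripper is mounted at the origin on the work surface. World frame = base frame: x ahead of the robot, y to its left, z up, the work surface at z = 0. Lengths are in mm, angles in rad, forces in N, time in s.
With the tool pointing down it reaches from about 300 to 850 mm from the base axis. Payload 4.2 kg.
Tool frame: the origin (TCP) lies between the finger pads; the fingertips stand 14 mm ahead of it and the grasp point (between the pads) lies 5 mm behind it; z points along the fingers, y is the line along which they close (so a half turn about z gives the same grasp; the last joint's range is limited). The gripper opens to 91 mm and grips with 3 to 60 N. Pads are 32 mm wide; open, the fingers measure 118 mm over their backs; the gripper's body (76 mm by 178 mm) begins 60 mm behind the grasp point.
Start: joints at [-1.161, 0.32, 1.565, -0, 1.257, -0.02], TCP at [239.602, -522.719, 207.176] pointing down, gripper open.
Joint ranges: [-3.11, 3.11], [-0.84, 2.01], [0.21, 2.61], [-1.34, 4.49], [0.05, 2.63], [-2.56, 2.56]. Speed limits (rad/s): [2.57, 2.57, 3.14, 3.14, 3.14, 3.14].

### API

Orientations are given as a unit quaternion [w, x, y, z].
In Python, from cell import bot gives the robot as it stands. The module is installed in compiled form; this text tells all that it offers.
- The arm moves only by the tool carry_out, never from a script. Its argument "motion" is a list of rows, each an object with "offset": the shift along the tool's x, y, z in cm, a list of three; "spin": the turn about the tool's z in rad; "hand": the finger opening in cm, from 0 to 9.12. A call has 1 to 20 rows; each row shifts and turns the commanded pose from where the row before left it, along the tool's axes as they then stand; what a row does not reach is not made up. A row lasts 1/10 s, in which the tool goes at most 50 mm and 8.59 degrees, less where a joint would pass 70% of its speed; a pose out of reach is approached as far as the arm can. A call with a gripper value outside its range is refused whole. The fingers move at their own pace and stop on an object; the grip force is fixed at half the most. Time passes only in rows, so rows that do not move let the fingers close. It gives the time, the measured TCP pose, the force, the opening and the grip force at its end, in the units of the state.
- bot.observe(): the state, without advancing time (a new reading comes with each control period).
- bot.get_image(name): name is "scene" or "side" or "wrist"; returns a dict with "image" (480x640x3 uint8, blue, green, red), "range_z" (480x640 float32, mm along the optical axis (not along the pixel's ray), 0 where there is no reading), "fx", "fy", "cx", "cy" (pixels), "dist_coeffs" ([k1, k2, p1, p2, k3] as OpenCV has them; the pictures are not rectified), "origin" and "attitude" of the camera in the world; the wrist camera has in their place "mount" (4x4, takes a point from camera to tool coordinates, whose origin is the TCP and whose axes are the flange's). Camera axes: x right, y down, z forward; pixel columns grow to the right and rows downward; lengths in mm; the calibration is good to about 2 mm. A picture is of the moment at which its call begins: read the wrist's pose just before it.
- bot.job_done(): hands the job in; it is judged then, once.
The state is a dict: "t": time; "qpos": joint angles; "qd": joint speeds; "joint_efforts": joint torques, N m; "position": TCP position; "orientation": TCP orientation; "contact_force": force on the tool from outside, world axes, zero at the start; "wrist_torque": the same for the moment, N m; "grip_width": finger opening in mm; "grip_force": force on a finger pad.
Only numpy, scipy, OpenCV 4.12 (cv2) and the standard library are available. Lean on these libraries where they do the work, as an engineer would, in place of code of your own. Each camera call takes 0.05 s, during which the arm holds its last target. There are 200 camera calls.

## Working session

There is one attempt and no reset: what is moved stays moved. The work goes in short steps, Python scripts to look and compute and a tool call to move; the robot and the scene stay as the last step left them, time stands still between calls to the robot, and variables do not carry over. Pictures are saved under pics/ and viewed, at most 14 in all, crops included, and the job is handed in when it is done.

Besides the shell and the picture viewer there is one more tool, called after "Request:" by a JSON object that holds its "method" and its "body", one argument or row to a line. carry_out: Moves the arm, as the interface text tells. Its arguments: {"type":"object","properties":{"motion":{"type":"array"}},"required":["motion"]}

```bash
mkdir -p pics; cat > h.py <<'E'
import numpy as np, cv2, pickle
from scipy.spatial.transform import Rotation as R
from cell import bot
def quat(q): return R.from_quat([q[1],q[2],q[3],q[0]])
def grab(name):
    s=bot.observe(); d=bot.get_image(name)
    if name=="wrist":
        T=np.eye(4); T[:3,:3]=quat(s["orientation"]).as_matrix(); T[:3,3]=s["position"]
        d["T"]=T@np.array(d["mount"])
    else:
        T=np.eye(4); a=np.array(d["attitude"],float)
        T[:3,:3]=a if a.shape==(3,3) else quat(a).as_matrix()
        T[:3,3]=d["origin"]; d["T"]=T
    d["K"]=np.array([[d["fx"],0,d["cx"]],[0,d["fy"],d["cy"]],[0,0,1.]]); d["D"]=np.array(d["dist_coeffs"],float)
    return d
def rays(d,px):
    n=cv2.undistortPoints(np.array(px,float).reshape(-1,1,2),d["K"],d["D"]).reshape(-1,2)
    return np.c_[n,np.ones(len(n))]
def on_plane(d,px,z):
    r=rays(d,px)@d["T"][:3,:3].T; o=d["T"][:3,3]
    return o+r*((z-o[2])/r[:,2])[:,None]
def cloud(d):
    v,u=np.mgrid[0:480,0:640]; r=rays(d,np.c_[u.ravel(),v.ravel()])
    P=(r*d["range_z"].reshape(-1,1))@d["T"][:3,:3].T+d["T"][:3,3]
    P[d["range_z"].ravel()<=0]=np.nan
    return P.reshape(480,640,3)
E
python3 - <<'E'
from h import *
np.set_printoptions(precision=3,suppress=True)
s=bot.observe(); print({k:np.round(v,3) for k,v in s.items()})
for n in ["scene","side","wrist"]:
    d=grab(n); cv2.imwrite(f"pics/{n}0.png",d["image"]); pickle.dump(d,open(n+"0.pkl","wb")); print(n,d["T"][:3],d["range_z"].max(),d.get("mount"))
E
```

```text
{'t': np.float64(0.0), 'qpos': array([-1.161,  0.32 ,  1.566, -0.   ,  1.257, -0.02 ]), 'qd': array([-0.001, -0.   , -0.001,  0.002,  0.001, -0.   ]), 'joint_efforts': array([ -0.001, -41.247, -23.198,   0.073,   0.046,  -0.   ]), 'position': array([ 239.367, -522.22 ,  206.314]), 'orientation': array([-0.001,  0.977,  0.213, -0.   ]), 'contact_force': array([-0.03 , -0.361, -0.225]), 'wrist_torque': array([0.011, 0.019, 0.01 ]), 'grip_force': np.float64(0.0), 'grip_width': np.float64(90.882)}
scene [[   0.318    0.823   -0.471 1017.918]
 [   0.948   -0.269    0.169 -141.518]
 [   0.013   -0.501   -0.866  861.914]] 2600.7036 None
side [[   0.691   -0.344    0.636  -55.534]
 [  -0.723   -0.319    0.612 -568.765]
 [  -0.008   -0.883   -0.47   540.897]] 2900.0583 None
wrist [[   0.417   -0.878   -0.235  305.042]
 [  -0.909   -0.404   -0.105 -492.589]
 [  -0.002    0.257   -0.966  384.42 ]] 1323.0197 [[   0.      -0.966   -0.257   72.054]
 [   1.       0.001   -0.       0.066]
 [   0.001   -0.257    0.966 -178.014]
 [   0.       0.       0.       1.   ]]
```

View pics/scene0.png

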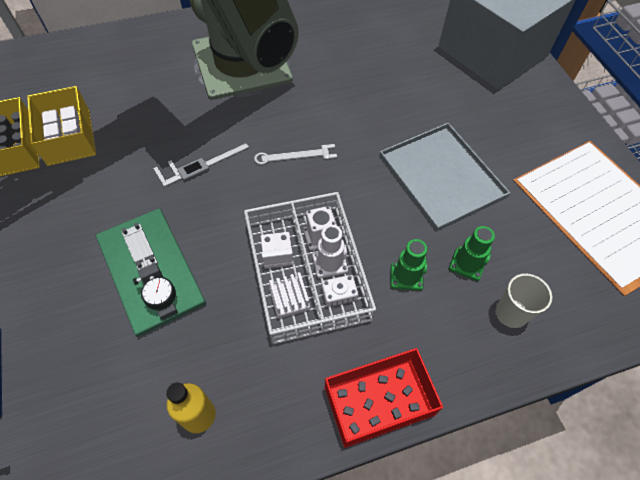

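View pics/side0.png

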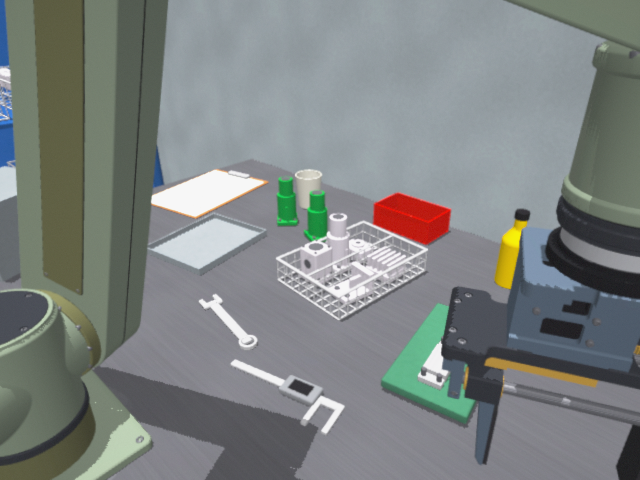

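The scene picture shows these, by pixel:
- **Left lane:** white adapter at (320,222), front; white housing at (332,245), middle; cover at (340,290), back.
- **Other lane:** bracket at (275,245) and finned casting at (290,293).
- **Around the basket:** tray at (445,175); gauge pad at (138,245), with its dial at (158,292).
- **Look-alikes:** the green housings at (410,265) and (474,252). I'll leave both alone.

The housing I want is the white one inside the basket lane at (332,245). Next I'll measure from the depth image and enlarge a crop.

```bash
python3 - <<'E'
from h import *
np.set_printoptions(precision=1,suppress=True)
d=pickle.load(open("scene0.pkl","rb")); P=cloud(d); im=d["image"]; pickle.dump(P,open("P0.pkl","wb"))
z=P[...,2]; v,u=np.mgrid[0:480,0:640]
def box(a,b,c,e): return (u>=a)&(u<b)&(v>=c)&(v<e)
print("table z",np.nanmedian(z[box(200,240,200,300)]))
def rep(n,m):
    q=P[m][:,:2].astype(np.float32); r=cv2.minAreaRect(q); c=cv2.minEnclosingCircle(q)
    print(n,len(q),"mean",q.mean(0),"z",np.median(z[m]),"rect",np.round(r[0],1),np.round(r[1],1),round(r[2],1),"circ",np.round(c[0],1),round(c[1],1))
rep("neck",box(310,350,215,260)&(z>117)&(z<127))
rep("adapt",box(300,340,200,235)&(z>70)&(z<82))
rep("cover",box(320,362,270,306)&(z>27)&(z<45))
rep("hub",box(320,362,270,306)&(z>35.5)&(z<45))
rep("basket rim",box(235,380,185,350)&(z>55)&(z<63))
hsv=cv2.cvtColor(im,cv2.COLOR_BGR2HSV)
# tray
t=((hsv[...,2]>110)&(hsv[...,2]<225)&box(375,515,115,235)).astype(np.uint8)
t=cv2.morphologyEx(t,cv2.MORPH_OPEN,np.ones((3,3)))
c=max(cv2.findContours(t,0,2)[0],key=cv2.contourArea)
q=on_plane(d,c.reshape(-1,2),16)[:,:2].astype(np.float32); print("tray",cv2.minAreaRect(q))
g=cv2.inRange(hsv,(40,80,30),(90,255,255))*box(80,220,190,350)
c=max(cv2.findContours(g.astype(np.uint8),0,2)[0],key=cv2.contourArea)
q=on_plane(d,c.reshape(-1,2),22)[:,:2].astype(np.float32); print("gbase",cv2.minAreaRect(q))
rep("gaugeZ33-41",box(115,165,215,285)&(z>32)&(z<41))
A=cv2.resize(im[185:350,235:385],None,fx=3.6,fy=3.6,interpolation=2); B=cv2.resize(im[200:350,85:215],None,fx=3.6,fy=3.6,interpolation=2)
h=min(A.shape[0],B.shape[0]); 
o=np.hstack([cv2.resize(B,(360,int(B.shape[0]*360/B.shape[1])))[:415],np.zeros((415,1,3),np.uint8)]) if 0 else None
cv2.imwrite("pics/basket0.png",A); cv2.imwrite("pics/gauge0.png",B)
E
```

```text
table z 1.0979307900714161
neck 305 mean [605.2  23.9] z 122.84905393795816 rect [604.6  24.6] [34.6 34.3] 77.1 circ [604.   24.5] 18.2
adapt 536 mean [540.8  25.4] z 76.76067130533374 rect [540.4  26.4] [48.5 47.3] 89.6 circ [540.8  25.9] 31.1
cover 747 mean [668.2  20.8] z 33.47158923491895 rect [663.4  25.9] [72. 65.] 70.5 circ [664.9  29.6] 44.0
hub 220 mean [666.9  19.8] z 38.58429563092909 rect [665.5  20.3] [49.4 34.6] 85.5 circ [666.9  20.6] 28.8
basket rim 1014 mean [612.3 -22.3] z 56.181197417294584 rect [599.9 -20.4] [187.2 257.9] 85.4 circ [600.7 -20.5] 156.0
tray ((479.6874084472656, 317.56243896484375), (209.6367950439453, 167.4958953857422), 9.784438133239746)
gbase ((512.5850830078125, -301.70318603515625), (236.2747039794922, 128.9155731201172), 10.811005592346191)
gaugeZ33-41 709 mean [ 468.  -309.5] z 36.77531676905551 rect [ 486.1 -306.1] [133.1  36.7] 11.4 circ [ 486.4 -307.5] 68.6
```

View pics/basket0.png

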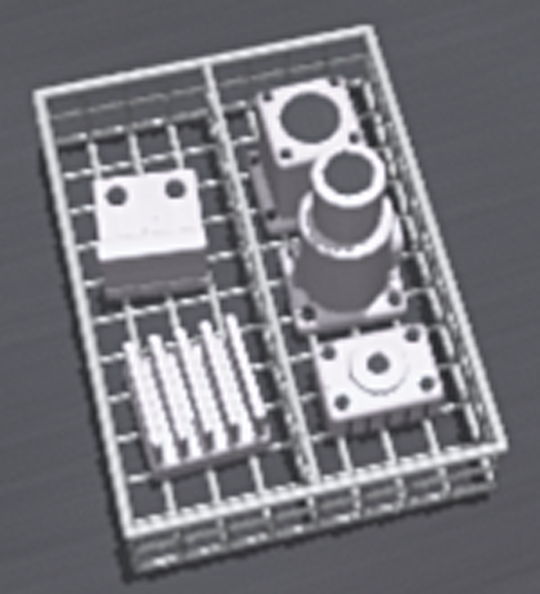

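View pics/gauge0.png

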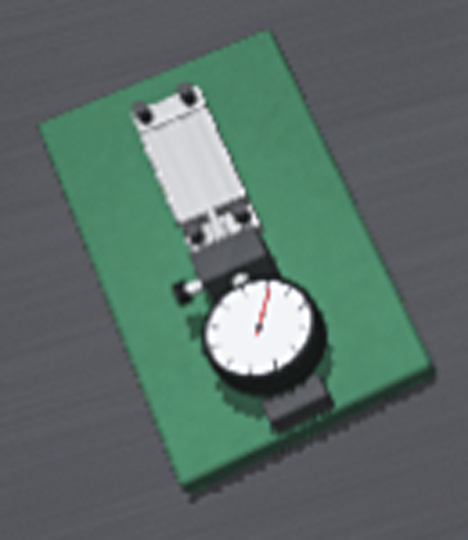

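The crops confirm the layout. In basket0, the adapter with the round bore is at (310,115), the white housing neck at (350,175) and the cover hub at (378,368). In gauge0, the pad is at (190,165), with pins at (145,112), (188,97), (197,235) and (243,215). The green look-alikes stand outside the basket. I'll look at the gauge from close up first.

Request:
{"method": "carry_out", "body": {
  "motion": [
    {"offset": [0, 0, 0], "spin": 0.12, "hand": 7},
    {"offset": [0, 0, 0], "spin": 0.12, "hand": 7},
    {"offset": [3.3, -2.1, 0], "spin": 0, "hand": 7},
    {"offset": [3.3, -2.1, 0], "spin": 0, "hand": 7},
    {"offset": [3.3, -2.1, 0], "spin": 0, "hand": 7},
    {"offset": [3.3, -2.1, 0], "spin": 0, "hand": 7},
    {"offset": [3.3, -2.1, 0], "spin": 0, "hand": 7},
    {"offset": [3.3, -2.1, 0], "spin": 0, "hand": 7},
    {"offset": [3.3, -2.1, 0], "spin": 0, "hand": 7},
    {"offset": [3.3, -2.1, 0], "spin": 0, "hand": 7},
    {"offset": [0, 0, 0], "spin": 0, "hand": 7},
    {"offset": [0, 0, 0], "spin": 0, "hand": 7},
    {"offset": [0, 0, 0], "spin": 0, "hand": 7}
  ]
}}

```text
t: 1.45
position: [466.4, -308.5, 206.9]
orientation: [0.0, 0.996, 0.094, -0.0]
contact_force: [0.1, -0.4, 0.2]
grip_width: 69.9
grip_force: 0.0
```

```bash
cat >> h.py <<'E'
def pose():
    s=bot.observe(); M=quat(s["orientation"]).as_matrix(); return s,np.array(s["position"]),M,np.degrees(np.arctan2(M[1,1],M[0,1]))
def go(x,y,z,yaw=None):
    """print spin (rad) and then offset (cm, axes after the spin) to reach TCP x,y,z with tool-y at yaw deg"""
    s,p,M,a=pose(); yaw=a if yaw is None else yaw
    c=np.radians(yaw); X=np.array([-np.sin(c),np.cos(c)]); Y=np.array([np.cos(c),np.sin(c)]); e=np.array([x,y])-p[:2]
    print("t",round(s["t"],1),"at",np.round(p,1),"yaw",round(a,1),"grip",round(s["grip_width"],1),"spin",round(np.radians((a-yaw+180)%360-180),3),"off",np.round([e@X/10,e@Y/10,(p[2]-z)/10],2))
E
python3 - <<'E'
from h import *
go(600,20,250,-4.6)
d=grab("wrist"); pickle.dump(d,open("wg.pkl","wb")); cv2.imwrite("pics/wg.png",d["image"])
P=cloud(d); z=P[...,2]; m=(z>33)&(z<40)&(abs(P[...,0]-465)<60)&(abs(P[...,1]+310)<50)
print(m.sum(),np.nanmedian(z[m]))
cv2.imwrite("pics/wg.png",d["image"])
E
```

```text
t 1.4 at [ 466.4 -308.5  206.9] yaw -79.2 grip 69.9 spin -1.301 off [33.81 10.68 -4.31]
2625 36.34058861683786
```

View pics/wg.png

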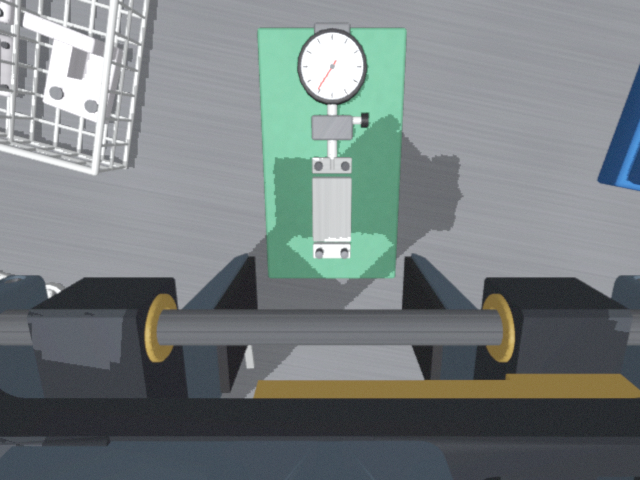

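The wrist view shows the pad at columns 312-351, rows 178-243. The dark pin tops are near (319,166), (345,166), (320,253) and (344,253).

```bash
python3 - <<'E'
from h import *
np.set_printoptions(precision=1,suppress=True)
d=pickle.load(open("wg.pkl","rb")); im=d["image"]; g=cv2.cvtColor(im,cv2.COLOR_BGR2GRAY); hsv=cv2.cvtColor(im,cv2.COLOR_BGR2HSV)
sub=np.zeros_like(g); sub[150:268,305:358]=1
pins=((g<75)&(sub>0)&(hsv[...,1]<90)).astype(np.uint8)
n,l,st,c=cv2.connectedComponentsWithStats(pins)
C=[c[i] for i in range(1,n) if 25<st[i,4]<150]; print(st[1:],np.array(C))
Q=on_plane(d,C,44)[:,:2]; print("pins",Q, "mean",Q.mean(0))
P=cloud(d);z=P[...,2]
m=(z>33)&(z<40)&(sub>0); m[:176]=0; m[245:]=0
mm=(hsv[...,1]<40)&(g>120)&(sub>0); mm[:174]=0; mm[246:]=0
ct=max(cv2.findContours(cv2.morphologyEx(mm.astype(np.uint8),cv2.MORPH_OPEN,np.ones((3,3))),0,2)[0],key=cv2.contourArea)
print("pad px",cv2.minAreaRect(ct)); print("pad",cv2.minAreaRect(on_plane(d,ct.reshape(-1,2),36)[:,:2].astype(np.float32)))
G=cv2.inRange(hsv,(40,80,20),(90,255,255)); G[290:]=0
ct=max(cv2.findContours(G,0,2)[0],key=cv2.contourArea)
print("base",cv2.minAreaRect(on_plane(d,ct.reshape(-1,2),22)[:,:2].astype(np.float32)))
E
```

```text
[] []Traceback (most recent call last):
  File "<stdin>", line 8, in <module>
  File "h.py", line 20, in on_plane
    r=rays(d,px)@d["T"][:3,:3].T; o=d["T"][:3,3]
      ~~~~^^^^^^
  File "h.py", line 17, in rays
    n=cv2.undistortPoints(np.array(px,float).reshape(-1,1,2),d["K"],d["D"]).reshape(-1,2)
      ~~~~~~~~~~~~~~~~~~~^^^^^^^^^^^^^^^^^^^^^^^^^^^^^^^^^^^^^^^^^^^^^^^^^^
cv2.error: OpenCV(4.12.0) /io/opencv/modules/calib3d/src/undistort.dispatch.cpp:347: error: (-215:Assertion failed) CV_IS_MAT(_src) && CV_IS_MAT(_dst) && (_src->rows == 1 || _src->cols == 1) && (_dst->rows == 1 || _dst->cols == 1) && _src->cols + _src->rows - 1 == _dst->rows + _dst->cols - 1 && (CV_MAT_TYPE(_src->type) == CV_32FC2 || CV_MAT_TYPE(_src->type) == CV_64FC2) && (CV_MAT_TYPE(_dst->type) == CV_32FC2 || CV_MAT_TYPE(_dst->type) == CV_64FC2) in function 'cvUndistortPointsInternal'
```

```bash
python3 - <<'E'
from h import *
np.set_printoptions(precision=1,suppress=True)
d=pickle.load(open("wg.pkl","rb")); im=d["image"]; g=cv2.cvtColor(im,cv2.COLOR_BGR2GRAY); hsv=cv2.cvtColor(im,cv2.COLOR_BGR2HSV)
print(g[166,308:356:2],g[253,308:356:2],hsv[166,308:356:3,1])
sub=np.zeros_like(g); sub[156:176,312:352]=1; sub[243:260,312:352]=1
pins=((g<115)&(sub>0)).astype(np.uint8)
n,l,st,c=cv2.connectedComponentsWithStats(pins)
C=[c[i] for i in range(1,n) if 25<st[i,4]<150]; print(st[1:],np.array(C))
if C:
  Q=on_plane(d,C,44)[:,:2]; print("pins",Q, "mean",Q.mean(0))
mm=(hsv[...,1]<60)&(g>100); mm[:174]=0; mm[246:]=0; mm[:,:300]=0; mm[:,360:]=0
ct=max(cv2.findContours(cv2.morphologyEx(mm.astype(np.uint8),cv2.MORPH_OPEN,np.ones((3,3))),0,2)[0],key=cv2.contourArea)
print("pad px",cv2.minAreaRect(ct)); print("pad",cv2.minAreaRect(on_plane(d,ct.reshape(-1,2),36)[:,:2].astype(np.float32)))
G=cv2.inRange(hsv,(40,80,20),(90,255,255)); G[290:]=0
ct=max(cv2.findContours(G,0,2)[0],key=cv2.contourArea)
print("base",cv2.minAreaRect(on_plane(d,ct.reshape(-1,2),22)[:,:2].astype(np.float32)))
E
```

```text
[130 130 167 143 118 118 117 143 211 213 212 187 205 197 214 214 194 113
 123 120 121 187 141 131] [181 180 188 251 169 182 174 154 255 255 255 255 255 255 255 255 203 173
 179 169 212 192 182 182] [101  75  10  10  13   5   2   4   2   4   5  12  10  14   9 100]
[[316 162   6   3  10]
 [342 163   2   4   5]
 [345 162   1   1   1]
 [345 169   1   1   1]
 [317 249   6   3  12]
 [341 249   6   3  13]] []
pad px ((331.5, 210.5), (69.0, 39.0), 90.0)
pad ((467.2984313964844, -310.43377685546875), (65.76203155517578, 36.36191177368164), 10.197348594665527)
base ((510.11419677734375, -302.1173095703125), (228.8003692626953, 128.28228759765625), 10.860213279724121)
```

Request:
{"method": "carry_out", "body": {
  "motion": [
    {"offset": [0, 0, -0.5], "spin": -0.145, "hand": 7},
    {"offset": [0, 0, -0.5], "spin": -0.145, "hand": 7},
    {"offset": [0, 0, -0.5], "spin": -0.145, "hand": 7},
    {"offset": [0, 0, -0.5], "spin": -0.145, "hand": 7},
    {"offset": [0, 0, -0.5], "spin": -0.145, "hand": 7},
    {"offset": [0, 0, -0.5], "spin": -0.145, "hand": 7},
    {"offset": [0, 0, -0.5], "spin": -0.145, "hand": 7},
    {"offset": [0, 0, -0.5], "spin": -0.145, "hand": 7},
    {"offset": [0, 0, -0.3], "spin": -0.14, "hand": 7},
    {"offset": [3.8, 1.2, 0], "spin": 0, "hand": 7},
    {"offset": [3.8, 1.2, 0], "spin": 0, "hand": 7},
    {"offset": [3.8, 1.2, 0], "spin": 0, "hand": 7},
    {"offset": [3.8, 1.2, 0], "spin": 0, "hand": 7},
    {"offset": [3.8, 1.2, 0], "spin": 0, "hand": 7},
    {"offset": [3.8, 1.2, 0], "spin": 0, "hand": 7},
    {"offset": [3.8, 1.2, 0], "spin": 0, "hand": 7},
    {"offset": [3.8, 1.2, 0], "spin": 0, "hand": 7},
    {"offset": [3.8, 1.2, 0], "spin": 0, "hand": 7},
    {"offset": [0, 0, 0], "spin": 0, "hand": 7}
  ]
}}

```text
t: 3.4
position: [603.7, 27.0, 249.6]
orientation: [-0.0, 0.734, 0.679, 0.001]
contact_force: [0.3, -0.8, 0.3]
grip_width: 69.9
grip_force: 0.0
```

Request:
{"method": "carry_out", "body": {
  "motion": [
    {"offset": [0, 0, 0], "spin": 0, "hand": 7},
    {"offset": [0, 0, 0], "spin": 0, "hand": 7}
  ]
}}

```text
t: 3.6
position: [602.0, 22.5, 250.1]
orientation: [0.0, 0.736, 0.677, -0.0]
contact_force: [-0.4, 0.2, -0.6]
grip_width: 70.0
grip_force: 0.0
```

```bash
python3 - <<'E'
from h import *
np.set_printoptions(precision=1,suppress=True)
d=pickle.load(open("wg.pkl","rb")); g=cv2.cvtColor(d["image"],cv2.COLOR_BGR2GRAY)
Q=on_plane(d,[(319,166),(345,166),(319.5,253.5),(344,253.5)],44)[:,:2]; f=Q[:2].mean(0)-Q[2:].mean(0)
print("pins",Q.mean(0),np.linalg.norm(f),np.degrees(np.arctan2(f[1],f[0])))
go(604.5,24.5,110,-4.6)
d=grab("wrist"); pickle.dump(d,open("wb.pkl","wb")); cv2.imwrite("pics/wb.png",d["image"])
P=cloud(d); z=P[...,2]
def rep(n,lo,hi,cx,cy,r):
    m=(z>lo)&(z<hi)&(abs(P[...,0]-cx)<r)&(abs(P[...,1]-cy)<r)
    m=cv2.morphologyEx(m.astype(np.uint8),cv2.MORPH_OPEN,np.ones((3,3)))>0
    q=P[m][:,:2].astype(np.float32); t=cv2.minAreaRect(q); c=cv2.minEnclosingCircle(q)
    print(n,len(q),"z",np.median(z[m]),"mean",q.mean(0),"rect",np.round(t[0],1),np.round(t[1],1),round(t[2],1),"circ",np.round(c[0],1),round(c[1],1))
rep("neck",116,128,604,24,28); rep("adapt",70,82,540,26,36); rep("cover",26,42,667,20,36); rep("hub",35.5,42,667,20,22)
rep("rim",53,62,600,-20,160); rep("hfoot",13,23,604,25,34)
E
```

```text
pins [ 469.3 -310.3] 81.10231682479476 10.80682263061712
t 3.6 at [602.   22.5 250.1] yaw -4.7 grip 70.0 spin -0.003 off [ 0.2  0.2 14. ]
neck 1437 z 122.60700721343409 mean [603.6  25.4] rect [603.6  24.8] [34.8 34.7] 77.4 circ [603.4  24.5] 18.0
adapt 2493 z 76.51030798591796 mean [540.7  28.1] rect [540.   26.8] [48.4 47.9] 87.2 circ [540.   27.2] 31.8
cover 2312 z 32.698221178422216 mean [665.5  22.6] rect [666.4  21.2] [58.8 44.4] 85.2 circ [665.8  21.5] 35.1
hub 619 z 38.34793049572704 mean [665.8  21.5] rect [666.2  20.8] [28.9 28.3] 86.8 circ [666.   20.9] 14.9
rim 3448 z 54.76538056155249 mean [602.8  32.1] rect [601.8   8.3] [130.4 257.8] 85.3 circ [601.8   7.3] 143.2
hfoot 492 z 18.076500887500828 mean [605.5  47. ] rect [605.7  43. ] [22.7 51.1] 85.4 circ [605.3  41.6] 27.2
```

View pics/wb.png

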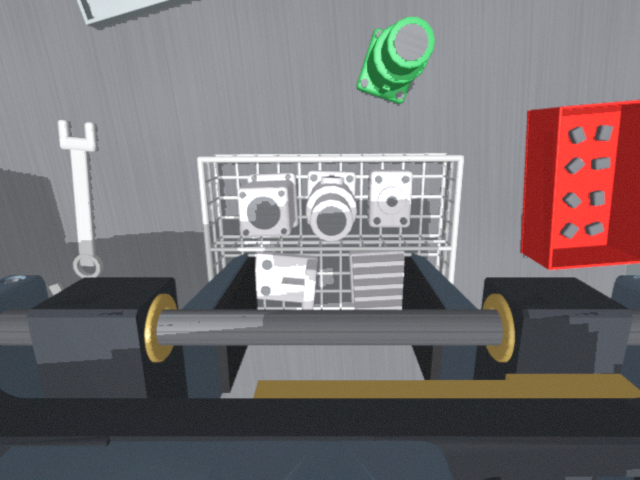

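The view shows the adapter bore at (265,212), the housing neck at (331,213), the cover hub at (391,200) and a green look-alike at (400,60). Positions from the wrist and scene cameras agree to about 1 mm. Now I'll grasp the housing neck.

Request:
{"method": "carry_out", "body": {
  "motion": [
    {"offset": [0.2, 0.15, 1.0], "spin": 0, "hand": 7},
    {"offset": [0, 0, 2], "spin": 0, "hand": 7},
    {"offset": [0, 0, 2], "spin": 0, "hand": 7},
    {"offset": [0, 0, 2], "spin": 0, "hand": 7},
    {"offset": [0, 0, 2], "spin": 0, "hand": 7},
    {"offset": [0, 0, 2], "spin": 0, "hand": 7},
    {"offset": [0, 0, 2], "spin": 0, "hand": 7},
    {"offset": [0, 0, 1.2], "spin": 0, "hand": 7},
    {"offset": [0, 0, 0.6], "spin": 0, "hand": 7},
    {"offset": [0, 0, 0], "spin": 0, "hand": 7},
    {"offset": [0, 0, 0], "spin": 0, "hand": 7},
    {"offset": [0, 0, 0], "spin": 0, "hand": 7}
  ]
}}

```text
t: 4.85
position: [604.9, 26.0, 103.2]
orientation: [0.001, 0.735, 0.678, 0.001]
contact_force: [-0.4, 0.0, 0.4]
grip_width: 69.9
grip_force: 0.0
```

Request:
{"method": "carry_out", "body": {
  "motion": [
    {"offset": [0, 0, 0], "spin": 0, "hand": 5},
    {"offset": [0, 0, 0], "spin": 0, "hand": 4},
    {"offset": [0, 0, 0], "spin": 0, "hand": 3.0},
    {"offset": [0, 0, 0], "spin": 0, "hand": 2.5},
    {"offset": [0, 0, 0], "spin": 0, "hand": 2.5},
    {"offset": [0, 0, 0], "spin": 0, "hand": 2.5}
  ]
}}

```text
t: 5.45
position: [604.0, 26.1, 102.2]
orientation: [-0.0, 0.735, 0.678, -0.0]
contact_force: [-2.1, 0.4, 0.3]
grip_width: 35.0
grip_force: 30.0
```

Request:
{"method": "carry_out", "body": {
  "motion": [
    {"offset": [0, 0, -0.5], "spin": 0, "hand": 2.5},
    {"offset": [0, 0, -1], "spin": 0, "hand": 2.5},
    {"offset": [0, 0, -1.5], "spin": 0, "hand": 2.5},
    {"offset": [0, 0, -2], "spin": 0, "hand": 2.5},
    {"offset": [0, 0, -2], "spin": 0, "hand": 2.5},
    {"offset": [0, 0, -2], "spin": 0, "hand": 2.5},
    {"offset": [0, 0, -2], "spin": 0, "hand": 2.5},
    {"offset": [0, 0, -1.5], "spin": 0, "hand": 2.5},
    {"offset": [0, 0, -1], "spin": 0, "hand": 2.5},
    {"offset": [0, 0, 0], "spin": 0, "hand": 2.5},
    {"offset": [0, 0, 0], "spin": 0, "hand": 2.5}
  ]
}}

```text
t: 6.55
position: [603.7, 26.1, 236.6]
orientation: [-0.0, 0.735, 0.678, -0.0]
contact_force: [-0.9, -0.5, -4.3]
grip_width: 35.1
grip_force: 30.0
```

Request:
{"method": "carry_out", "body": {
  "motion": [
    {"offset": [0.6, -0.2, 0], "spin": 0, "hand": 2.5},
    {"offset": [1.2, -0.4, 0], "spin": 0, "hand": 2.5},
    {"offset": [2, -0.7, 0], "spin": 0, "hand": 2.5},
    {"offset": [2, -0.7, 0], "spin": 0, "hand": 2.5},
    {"offset": [2, -0.7, 0], "spin": 0, "hand": 2.5},
    {"offset": [2, -0.7, 0], "spin": 0, "hand": 2.5},
    {"offset": [2, -0.7, 0], "spin": 0, "hand": 2.5},
    {"offset": [2, -0.7, 0], "spin": 0, "hand": 2.5},
    {"offset": [2, -0.7, 0], "spin": 0, "hand": 2.5},
    {"offset": [2, -0.7, 0], "spin": 0, "hand": 2.5},
    {"offset": [2, -0.7, 0], "spin": 0, "hand": 2.5},
    {"offset": [2, -0.7, 0], "spin": 0, "hand": 2.5},
    {"offset": [2, -0.7, 0], "spin": 0, "hand": 2.5},
    {"offset": [2, -0.7, 0], "spin": 0, "hand": 2.5},
    {"offset": [2, -0.7, 0], "spin": 0, "hand": 2.5},
    {"offset": [2, -0.7, 0], "spin": 0, "hand": 2.5},
    {"offset": [1.8, -0.6, 0], "spin": 0, "hand": 2.5},
    {"offset": [1.0, -0.3, 0], "spin": 0, "hand": 2.5},
    {"offset": [0, 0, 0], "spin": 0, "hand": 2.5},
    {"offset": [0, 0, 0], "spin": 0, "hand": 2.5}
  ]
}}

```text
t: 8.55
position: [517.8, 359.7, 236.9]
orientation: [0.0, 0.735, 0.678, -0.001]
contact_force: [0.0, -1.0, -3.9]
grip_width: 35.2
grip_force: 30.0
```

```bash
python3 - <<'E'
from h import *
go(518,360,101)
d=grab("scene"); pickle.dump(d,open("s1.pkl","wb")); w=grab("wrist")
o=np.hstack([cv2.resize(d["image"][80:380,220:520],(400,400)),cv2.resize(w["image"],(400,400))]); cv2.imwrite("pics/s1.png",o)
E
```

```text
t 8.6 at [517.8 359.7 236.9] yaw -4.6 grip 35.2 spin 0.0 off [3.000e-02 1.000e-02 1.359e+01]
```

View pics/s1.png

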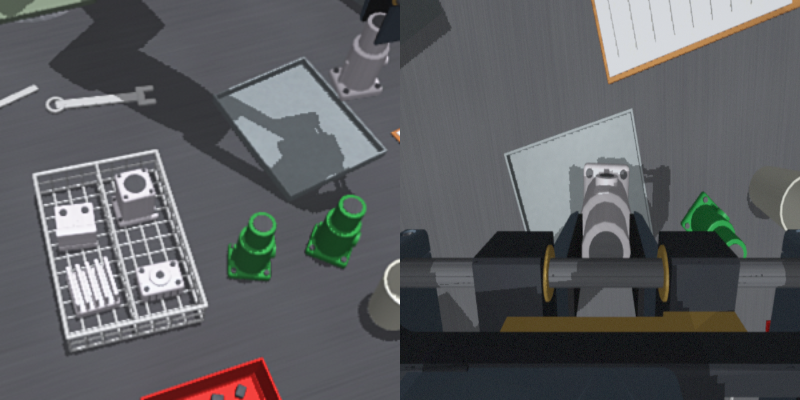

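The left pane shows the housing upright in the grip at (365,60), held over the tray, with the middle place empty. The right pane shows its foot over the tray at (607,175). I'll lower it.

Request:
{"method": "carry_out", "body": {
  "motion": [
    {"offset": [0, 0, 1], "spin": 0, "hand": 2.5},
    {"offset": [0, 0, 2], "spin": 0, "hand": 2.5},
    {"offset": [0, 0, 2], "spin": 0, "hand": 2.5},
    {"offset": [0, 0, 2], "spin": 0, "hand": 2.5},
    {"offset": [0, 0, 2], "spin": 0, "hand": 2.5},
    {"offset": [0, 0, 2], "spin": 0, "hand": 2.5},
    {"offset": [0, 0, 1.3], "spin": 0, "hand": 2.5},
    {"offset": [0, 0, 0.6], "spin": 0, "hand": 2.5},
    {"offset": [0, 0, 0.3], "spin": 0, "hand": 2.5},
    {"offset": [0, 0, 0.15], "spin": 0, "hand": 2.5},
    {"offset": [0, 0, 0], "spin": 0, "hand": 2.5},
    {"offset": [0, 0, 0], "spin": 0, "hand": 2.5},
    {"offset": [0, 0, 0], "spin": 0, "hand": 2.5}
  ]
}}

```text
t: 9.95
position: [518.2, 360.4, 104.3]
orientation: [0.0, 0.735, 0.678, 0.001]
contact_force: [-0.4, 0.4, -3.8]
grip_width: 35.1
grip_force: 30.0
```

Request:
{"method": "carry_out", "body": {
  "motion": [
    {"offset": [0, 0, 0.1], "spin": 0, "hand": 2.5},
    {"offset": [0, 0, 0.1], "spin": 0, "hand": 2.5},
    {"offset": [0, 0, 0], "spin": 0, "hand": 2.5},
    {"offset": [0, 0, 0], "spin": 0, "hand": 2.5}
  ]
}}

```text
t: 10.35
position: [517.8, 360.2, 101.5]
orientation: [0.0, 0.735, 0.678, -0.0]
contact_force: [-0.2, 0.4, -4.0]
grip_width: 34.9
grip_force: 30.0
```

Request:
{"method": "carry_out", "body": {
  "motion": [
    {"offset": [0, 0, 0.1], "spin": 0, "hand": 2.5},
    {"offset": [0, 0, 0], "spin": 0, "hand": 2.5},
    {"offset": [0, 0, 0], "spin": 0, "hand": 2.5}
  ]
}}

```text
t: 10.65
position: [518.0, 360.2, 101.2]
orientation: [0.0, 0.735, 0.678, 0.0]
contact_force: [-0.8, 0.1, 0.8]
grip_width: 35.1
grip_force: 30.0
```

Contact found. I'll release, rise and go to the adapter.

Request:
{"method": "carry_out", "body": {
  "motion": [
    {"offset": [0, 0, 0], "spin": 0, "hand": 4},
    {"offset": [0, 0, 0], "spin": 0, "hand": 5.5},
    {"offset": [0, 0, 0], "spin": 0, "hand": 7},
    {"offset": [0, 0, -1], "spin": 0, "hand": 7},
    {"offset": [0, 0, -3], "spin": 0, "hand": 7},
    {"offset": [0, 0, -4], "spin": 0, "hand": 7},
    {"offset": [0, 0, -4], "spin": -0.035, "hand": 7},
    {"offset": [-3.3, 0.37, -2], "spin": 0, "hand": 7},
    {"offset": [-3.3, 0.37, 0], "spin": 0, "hand": 7},
    {"offset": [-3.3, 0.37, 0], "spin": 0, "hand": 7},
    {"offset": [-3.3, 0.37, 0], "spin": 0, "hand": 7},
    {"offset": [-3.3, 0.37, 0], "spin": 0, "hand": 7},
    {"offset": [-3.3, 0.37, 0], "spin": 0, "hand": 7},
    {"offset": [-3.3, 0.37, 0], "spin": 0, "hand": 7},
    {"offset": [-3.3, 0.37, 0], "spin": 0, "hand": 7},
    {"offset": [-3.3, 0.37, 0], "spin": 0, "hand": 7},
    {"offset": [-3.4, 0.37, 0], "spin": 0, "hand": 7},
    {"offset": [0, 0, 0], "spin": 0, "hand": 7},
    {"offset": [0, 0, 0], "spin": 0, "hand": 7},
    {"offset": [0, 0, 0], "spin": 0, "hand": 7}
  ]
}}

```text
t: 12.65
position: [539.7, 28.6, 241.1]
orientation: [0.0, 0.723, 0.691, 0.0]
contact_force: [0.5, -0.1, 0.2]
grip_width: 69.9
grip_force: 0.0
```

```bash
cat >> h.py <<'E'
def rep(P,n,lo,hi,cx,cy,r):
    z=P[...,2]; m=(z>lo)&(z<hi)&(abs(P[...,0]-cx)<r)&(abs(P[...,1]-cy)<r)
    m=cv2.morphologyEx(m.astype(np.uint8),cv2.MORPH_OPEN,np.ones((3,3)))>0
    q=P[m][:,:2].astype(np.float32)
    if len(q)<5: print(n,len(q)); return
    t=cv2.minAreaRect(q); c=cv2.minEnclosingCircle(q)
    print(n,len(q),"z",np.round(np.median(z[m]),1),"mean",np.round(q.mean(0),1),"rect",np.round(t[0],1),np.round(t[1],1),round(t[2],1),"circ",np.round(c[0],1),round(c[1],1))
E
python3 - <<'E'
from h import *
go(540,27,64,-2.5)
P=cloud(grab("wrist")); rep(P,"adapt",70,82,540,26,36); rep(P,"cover",26,42,667,20,36); rep(P,"hub",35.5,42,667,20,22)
P=cloud(grab("scene")); rep(P,"neck in tray",115,128,518,360,30); rep(P,"barrel",76,86,518,360,35); rep(P,"adapt",70,82,540,26,36)
E
```

```text
t 12.7 at [539.7  28.6 241.1] yaw -2.6 grip 69.9 spin -0.002 off [-0.16  0.04 17.71]
adapt 2601 z 76.5 mean [539.8  28.4] rect [539.8  27.5] [47.1 47.9] 87.0 circ [540.   27.1] 31.8
cover 2420 z 32.6 mean [664.3  22.9] rect [666.   21.1] [60.1 44.4] 84.9 circ [666.   21.4] 35.1
hub 640 z 38.4 mean [665.5  21.6] rect [665.8  21.3] [28.7 28.2] 21.4 circ [665.9  21.3] 14.8
neck in tray 243 z 121.2 mean [519.5 356.1] rect [518.9 356.8] [35.6 34.6] 75.7 circ [518.6 358.1] 19.2
barrel 159 z 80.7 mean [527.3 348.2] rect [524.3 349.9] [46. 28.] 43.6 circ [519.6 354. ] 23.7
adapt 565 z 76.8 mean [542.6  26. ] rect [540.3  26.9] [48.  48.2] 87.9 circ [541.3  26.2] 31.8
```

Request:
{"method": "carry_out", "body": {
  "motion": [
    {"offset": [-0.1, 0, 1.5], "spin": 0, "hand": 7},
    {"offset": [0, 0, 2.5], "spin": 0, "hand": 7},
    {"offset": [0, 0, 3], "spin": 0, "hand": 7},
    {"offset": [0, 0, 3], "spin": 0, "hand": 7},
    {"offset": [0, 0, 3], "spin": 0, "hand": 7},
    {"offset": [0, 0, 2], "spin": 0, "hand": 7},
    {"offset": [0, 0, 1.5], "spin": 0, "hand": 7},
    {"offset": [0, 0, 0.8], "spin": 0, "hand": 7},
    {"offset": [0, 0, 0.4], "spin": 0, "hand": 7},
    {"offset": [0, 0, 0], "spin": 0, "hand": 7},
    {"offset": [0, 0, 0], "spin": 0, "hand": 7},
    {"offset": [0, 0, 0], "spin": 0, "hand": 6},
    {"offset": [0, 0, 0], "spin": 0, "hand": 5},
    {"offset": [0, 0, 0], "spin": 0, "hand": 4},
    {"offset": [0, 0, 0], "spin": 0, "hand": 4},
    {"offset": [0, 0, 0], "spin": 0, "hand": 4},
    {"offset": [0, 0, 0], "spin": 0, "hand": 4}
  ]
}}

```text
t: 14.45
position: [539.9, 26.8, 64.0]
orientation: [0.0, 0.723, 0.691, 0.0]
contact_force: [0.1, -0.4, 2.5]
grip_width: 47.6
grip_force: 30.0
```

Request:
{"method": "carry_out", "body": {
  "motion": [
    {"offset": [0, 0, -0.5], "spin": 0, "hand": 4},
    {"offset": [0, 0, -1.5], "spin": 0, "hand": 4},
    {"offset": [0, 0, -2], "spin": 0, "hand": 4},
    {"offset": [0, 0, -2.5], "spin": 0, "hand": 4},
    {"offset": [0, 0, -2.5], "spin": 0, "hand": 4},
    {"offset": [0, 0, -2], "spin": 0, "hand": 4},
    {"offset": [0, 0, -1], "spin": 0, "hand": 4},
    {"offset": [0, 0, 0], "spin": 0, "hand": 4}
  ]
}}

```text
t: 15.25
position: [539.9, 26.8, 184.4]
orientation: [0.001, 0.723, 0.691, 0.001]
contact_force: [1.0, 0.2, -4.7]
grip_width: 47.6
grip_force: 30.0
```

Request:
{"method": "carry_out", "body": {
  "motion": [
    {"offset": [0.6, -0.3, 0], "spin": 0, "hand": 4},
    {"offset": [1.4, -0.6, 0], "spin": 0, "hand": 4},
    {"offset": [2, -0.9, 0], "spin": 0, "hand": 4},
    {"offset": [2, -0.9, 0], "spin": 0, "hand": 4},
    {"offset": [2, -0.9, 0], "spin": 0, "hand": 4},
    {"offset": [2, -0.9, 0], "spin": 0, "hand": 4},
    {"offset": [2, -0.9, 0], "spin": 0, "hand": 4},
    {"offset": [2, -0.9, 0], "spin": 0, "hand": 4},
    {"offset": [2, -0.9, 0], "spin": 0, "hand": 4},
    {"offset": [2, -0.9, 0], "spin": 0, "hand": 4},
    {"offset": [2, -0.9, 0], "spin": 0, "hand": 4},
    {"offset": [2, -0.9, 0], "spin": 0, "hand": 4},
    {"offset": [1.6, -0.7, 0], "spin": 0, "hand": 4},
    {"offset": [0.8, -0.4, 0], "spin": 0, "hand": 4},
    {"offset": [0, 0, 0], "spin": 0, "hand": 4},
    {"offset": [0, 0, 0], "spin": 0, "hand": 4}
  ]
}}

```text
t: 16.85
position: [440.5, 275.3, 183.1]
orientation: [0.0, 0.723, 0.691, -0.001]
contact_force: [0.0, -0.4, -4.2]
grip_width: 47.4
grip_force: 30.0
```

Request:
{"method": "carry_out", "body": {
  "motion": [
    {"offset": [0, 0, 1], "spin": 0, "hand": 4},
    {"offset": [0, 0, 2], "spin": 0, "hand": 4},
    {"offset": [0, 0, 2.5], "spin": 0, "hand": 4},
    {"offset": [0, 0, 2.5], "spin": 0, "hand": 4},
    {"offset": [0, 0, 2], "spin": 0, "hand": 4},
    {"offset": [0, 0, 1], "spin": 0, "hand": 4},
    {"offset": [0, 0, 0.5], "spin": 0, "hand": 4},
    {"offset": [0, 0, 0.3], "spin": 0, "hand": 4},
    {"offset": [0, 0, 0.15], "spin": 0, "hand": 4},
    {"offset": [0, 0, 0.1], "spin": 0, "hand": 4},
    {"offset": [0, 0, 0], "spin": 0, "hand": 4},
    {"offset": [0, 0, 0], "spin": 0, "hand": 4}
  ]
}}

```text
t: 18.05
position: [441.2, 275.8, 63.6]
orientation: [0.0, 0.723, 0.691, 0.0]
contact_force: [0.3, -0.2, -4.1]
grip_width: 47.5
grip_force: 30.0
```

Request:
{"method": "carry_out", "body": {
  "motion": [
    {"offset": [0, 0, 0.1], "spin": 0, "hand": 4},
    {"offset": [0, 0, 0], "spin": 0, "hand": 4},
    {"offset": [0, 0, 0], "spin": 0, "hand": 4}
  ]
}}

```text
t: 18.35
position: [441.3, 275.8, 63.0]
orientation: [0.0, 0.723, 0.691, 0.001]
contact_force: [-0.6, -0.6, 4.8]
grip_width: 47.8
grip_force: 30.0
```

Request:
{"method": "carry_out", "body": {
  "motion": [
    {"offset": [0, 0, 0], "spin": 0, "hand": 5},
    {"offset": [0, 0, 0], "spin": 0, "hand": 6},
    {"offset": [0, 0, 0], "spin": 0, "hand": 7},
    {"offset": [0, 0, -1], "spin": 0, "hand": 7},
    {"offset": [0, 0, -3], "spin": 0, "hand": 7},
    {"offset": [0, 0, -4], "spin": 0, "hand": 7},
    {"offset": [0, 0, -4], "spin": 0.042, "hand": 7},
    {"offset": [0, 0, -2], "spin": 0, "hand": 7},
    {"offset": [-2.6, 2.73, -2], "spin": 0, "hand": 7},
    {"offset": [-2.6, 2.73, 0], "spin": 0, "hand": 7},
    {"offset": [-2.6, 2.73, 0], "spin": 0, "hand": 7},
    {"offset": [-2.6, 2.73, 0], "spin": 0, "hand": 7},
    {"offset": [-2.6, 2.73, 0], "spin": 0, "hand": 7},
    {"offset": [-2.6, 2.73, 0], "spin": 0, "hand": 7},
    {"offset": [-2.6, 2.73, 0], "spin": 0, "hand": 7},
    {"offset": [-2.6, 2.73, 0], "spin": 0, "hand": 7},
    {"offset": [-2.6, 2.73, 0], "spin": 0, "hand": 7},
    {"offset": [0, 0, 0], "spin": 0, "hand": 7},
    {"offset": [0, 0, 0], "spin": 0, "hand": 7},
    {"offset": [0, 0, 0], "spin": 0, "hand": 7}
  ]
}}

```text
t: 20.35
position: [664.4, 21.7, 222.5]
orientation: [-0.0, 0.737, 0.676, -0.0]
contact_force: [0.2, -0.6, -0.9]
grip_width: 70.2
grip_force: 0.0
```

```bash
python3 - <<'E'
from h import *
go(666,21.2,22,-4.9)
d=grab("wrist"); P=cloud(d); rep(P,"cover",26,42,667,20,36); rep(P,"hub",35.5,42,667,20,22)
d2=grab("scene"); P=cloud(d2); rep(P,"neck in tray",115,128,518,360,30); rep(P,"adapt",69,82,441,275,36)
cv2.imwrite("pics/s2.png",np.hstack([cv2.resize(d2["image"][80:380,220:520],(400,400)),cv2.resize(d["image"],(400,400))]))
E
```

```text
t 20.4 at [664.4  21.7 222.5] yaw -5.0 grip 70.2 spin -0.002 off [-0.04  0.16 20.05]
cover 2626 z 32.7 mean [666.4  22.8] rect [666.5  21.4] [59.6 43.4] 84.4 circ [665.8  21.3] 35.1
hub 713 z 38.3 mean [666.2  21.6] rect [666.2  21.5] [28.9 28.2] 84.8 circ [666.3  21.1] 14.9
neck in tray 246 z 121.2 mean [519.7 355.9] rect [518.6 356.7] [35.6 34.4] 70.9 circ [518.8 357.3] 18.6
adapt 442 z 75.2 mean [444.2 273.5] rect [441.8 274.7] [48.4 49.2] 85.5 circ [443.1 274.2] 30.6
```

View pics/s2.png

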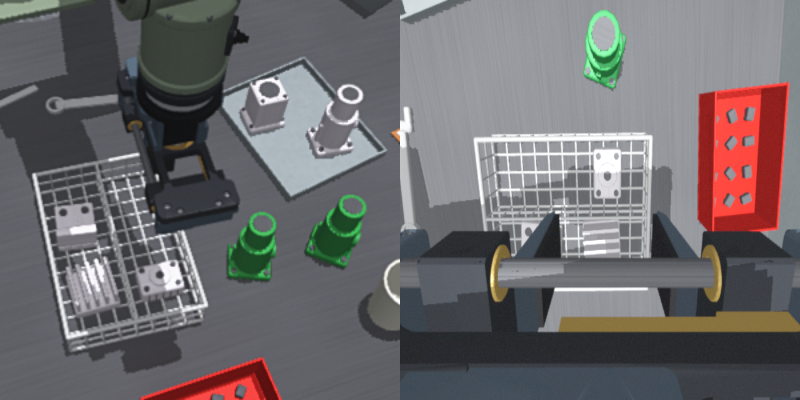

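The left pane shows the adapter at (265,105) and the housing at (340,120), both upright in the tray. The cover is alone in the lane at (163,278); in the wrist pane it is at (607,173). I'll descend on it and grip.

Request:
{"method": "carry_out", "body": {
  "motion": [
    {"offset": [0, 0.17, 1.5], "spin": 0, "hand": 7},
    {"offset": [0, 0, 3], "spin": 0, "hand": 7},
    {"offset": [0, 0, 3], "spin": 0, "hand": 7},
    {"offset": [0, 0, 3], "spin": 0, "hand": 7},
    {"offset": [0, 0, 3], "spin": 0, "hand": 7},
    {"offset": [0, 0, 2.5], "spin": 0, "hand": 7},
    {"offset": [0, 0, 2], "spin": 0, "hand": 7},
    {"offset": [0, 0, 1], "spin": 0, "hand": 7},
    {"offset": [0, 0, 0.5], "spin": 0, "hand": 7},
    {"offset": [0, 0, 0.5], "spin": 0, "hand": 7},
    {"offset": [0, 0, 0], "spin": 0, "hand": 7},
    {"offset": [0, 0, 0], "spin": 0, "hand": 7},
    {"offset": [0, 0, 0], "spin": 0, "hand": 6},
    {"offset": [0, 0, 0], "spin": 0, "hand": 5},
    {"offset": [0, 0, 0], "spin": 0, "hand": 4},
    {"offset": [0, 0, 0], "spin": 0, "hand": 3.5},
    {"offset": [0, 0, 0], "spin": 0, "hand": 3.5},
    {"offset": [0, 0, 0], "spin": 0, "hand": 3.5}
  ]
}}

```text
t: 22.25
position: [666.8, 20.7, 22.4]
orientation: [0.0, 0.738, 0.675, 0.0]
contact_force: [-0.7, 0.4, 2.1]
grip_width: 43.2
grip_force: 30.0
```

Request:
{"method": "carry_out", "body": {
  "motion": [
    {"offset": [0, 0, -0.5], "spin": 0, "hand": 3.5},
    {"offset": [0, 0, -1], "spin": 0, "hand": 3.5},
    {"offset": [0, 0, -2], "spin": 0, "hand": 3.5},
    {"offset": [0, 0, -3], "spin": 0, "hand": 3.5},
    {"offset": [0, 0, -3], "spin": 0, "hand": 3.5},
    {"offset": [0, 0, -2.5], "spin": 0, "hand": 3.5},
    {"offset": [0, 0, -1.5], "spin": 0.07, "hand": 3.5},
    {"offset": [0, 0, -0.5], "spin": 0.12, "hand": 3.5},
    {"offset": [0, 0, 0], "spin": 0.13, "hand": 3.5},
    {"offset": [0, 0, 0], "spin": 0.13, "hand": 3.5},
    {"offset": [0, 0, 0], "spin": 0.13, "hand": 3.5},
    {"offset": [0, 0, 0], "spin": 0.13, "hand": 3.5},
    {"offset": [0, 0, 0], "spin": 0.13, "hand": 3.5},
    {"offset": [0, 0, 0], "spin": 0.13, "hand": 3.5},
    {"offset": [0, 0, 0], "spin": 0.13, "hand": 3.5},
    {"offset": [0, 0, 0], "spin": 0.12, "hand": 3.5},
    {"offset": [0, 0, 0], "spin": 0.07, "hand": 3.5},
    {"offset": [0, 0, 0], "spin": 0, "hand": 3.5},
    {"offset": [0, 0, 0], "spin": 0, "hand": 3.5}
  ]
}}

```text
t: 24.15
position: [666.7, 20.8, 162.5]
orientation: [0.0, 0.995, 0.097, 0.0]
contact_force: [-0.1, -0.8, -2.4]
grip_width: 43.4
grip_force: 30.0
```

```bash
python3 - <<'E'
from h import *
go(468.8,-310.3,100,-79.2)
E
```

```text
t 24.1 at [666.7  20.8 162.5] yaw -78.9 grip 43.4 spin 0.006 off [-25.65  28.81   6.25]
```

Request:
{"method": "carry_out", "body": {
  "motion": [
    {"offset": [-0.6, 0.7, 0], "spin": 0.005, "hand": 3.5},
    {"offset": [-1.2, 1.3, 0], "spin": 0, "hand": 3.5},
    {"offset": [-1.7, 1.9, 0], "spin": 0, "hand": 3.5},
    {"offset": [-1.7, 1.9, 0], "spin": 0, "hand": 3.5},
    {"offset": [-1.7, 1.9, 0], "spin": 0, "hand": 3.5},
    {"offset": [-1.7, 1.9, 0], "spin": 0, "hand": 3.5},
    {"offset": [-1.7, 1.9, 0], "spin": 0, "hand": 3.5},
    {"offset": [-1.7, 1.9, 0], "spin": 0, "hand": 3.5},
    {"offset": [-1.7, 1.9, 0], "spin": 0, "hand": 3.5},
    {"offset": [-1.7, 1.9, 0], "spin": 0, "hand": 3.5},
    {"offset": [-1.7, 1.9, 0], "spin": 0, "hand": 3.5},
    {"offset": [-1.7, 1.9, 0], "spin": 0, "hand": 3.5},
    {"offset": [-1.7, 1.9, 0], "spin": 0, "hand": 3.5},
    {"offset": [-1.7, 1.9, 0], "spin": 0, "hand": 3.5},
    {"offset": [-1.7, 1.9, 0], "spin": 0, "hand": 3.5},
    {"offset": [-1.15, 1.4, 0], "spin": 0, "hand": 3.5},
    {"offset": [-0.6, 0.7, 0], "spin": 0, "hand": 3.5},
    {"offset": [0, 0, 0], "spin": 0, "hand": 3.5},
    {"offset": [0, 0, 0], "spin": 0, "hand": 3.5}
  ]
}}

```text
t: 26.05
position: [468.4, -309.8, 162.2]
orientation: [-0.0, 0.996, 0.094, 0.0]
contact_force: [0.1, 0.6, -2.0]
grip_width: 43.6
grip_force: 30.0
```

```bash
python3 - <<'E'
from h import *
go(468.8,-310.3,54.4,-79.2)
d=grab("wrist"); P=cloud(d); s,p,M,a=pose()
cv2.imwrite("pics/w3.png",d["image"][120:420,170:490])
rep(P,"cover held",p[2]+5,p[2]+18,p[0]+10,p[1],40)
E
```

```text
t 26.1 at [ 468.4 -309.8  162.2] yaw -79.3 grip 43.6 spin -0.001 off [ 0.03  0.06 10.78]
cover held 8059 z 172.8 mean [ 480.  -307.8] rect [ 477.6 -308.2] [41.7 60.1] 10.5 circ [ 478.2 -308.1] 30.8
```

View pics/w3.png

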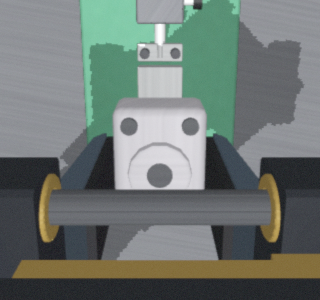

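The cover is held level. Its front edge is at crop row ~98, hub at (160,175), and the far pins are at crop (157,53) and (178,53).

```bash
python3 - <<'E'
from h import *
np.set_printoptions(precision=1,suppress=True)
d=grab("wrist"); s,p,M,a=pose(); X=M[:2,0];Y=M[:2,1]
f=lambda px,z:[(np.array([(q[:2]-p[:2])@X,(q[:2]-p[:2])@Y])) for q in on_plane(d,px,z)]
P=cloud(d); q=P.reshape(-1,3); q=q[np.abs(q[:,2]-(p[2]+10))<2.5]; r=np.c_[(q[:,:2]-p[:2])@X,(q[:,:2]-p[:2])@Y]; r=r[(abs(r)<45).all(1)]
print("cover extents rel TCP",np.percentile(r[:,0],[.5,99.5]),np.percentile(r[np.abs(r[:,0]-15)<10,1],[1,99]))
print("edge",f([(330,218.5)],p[2]+9.6),"pins far",f([(327,173),(348,173)],44))
g=cv2.cvtColor(d["image"],cv2.COLOR_BGR2GRAY); 
E
```

```text
cover extents rel TCP [-9.8 29.3] [-24.3  24.9]
edge [array([34.1,  0.5])] pins far [array([41.4, -1.6]), array([41.4, 14.5])]
```

```bash
python3 - <<'E'
from h import *
np.set_printoptions(precision=1,suppress=True,linewidth=200)
d=grab("wrist"); s,p,M,a=pose(); X=M[:2,0];Y=M[:2,1]
g=cv2.cvtColor(d["image"],cv2.COLOR_BGR2GRAY); P=cloud(d)
for r in range(212,232,2):
    q=P[r,330]; print(r,g[r,315],g[r,330],g[r,345],q[2],(q[:2]-p[:2])@X)
print(g[173,300:360:2]); 
sub=g[160:184,300:362].copy(); _,b=cv2.threshold(sub,130,1,cv2.THRESH_BINARY_INV)
n,l,st,c=cv2.connectedComponentsWithStats(b.astype(np.uint8)); print([(st[i],c[i]+[300,160]) for i in range(1,n) if st[i,4]>20])
cv2.imwrite("pics/w3b.png",cv2.resize(d["image"][140:280,250:410],None,fx=4,fy=4))
E
```

```text
212 194 201 202 36.93666632664434 9.415669027698305
214 194 202 203 36.010763199948485 7.565235838369491
216 192 199 201 37.155444378166635 6.149611294809412
218 150 152 153 150.27715291032604 29.66482999075124
220 141 143 144 155.4867530051149 29.808154263639658
222 145 147 146 160.23639498907144 29.898613559915145
224 142 147 146 163.2572112391105 29.625394476483013
226 148 149 147 167.2981683124209 29.63251141530504
228 167 168 167 168.89099827543416 29.06926558529928
230 188 189 189 170.23123283169085 28.456495303704024
[124 125 123 124 163 137 108 114 113 107 158 202 202 202 174 195 179 200 202 204 165 103 114 115 110 138 176 123 128 125]
[(array([  0,   0,  62,  24, 407], dtype=int32), array([339.5, 172.7])), (array([10,  9, 10, 10, 77], dtype=int32), array([314.6, 173.6])), (array([41,  9,  9, 10, 75], dtype=int32), array([345.1, 173.5]))]
```

View pics/w3b.png

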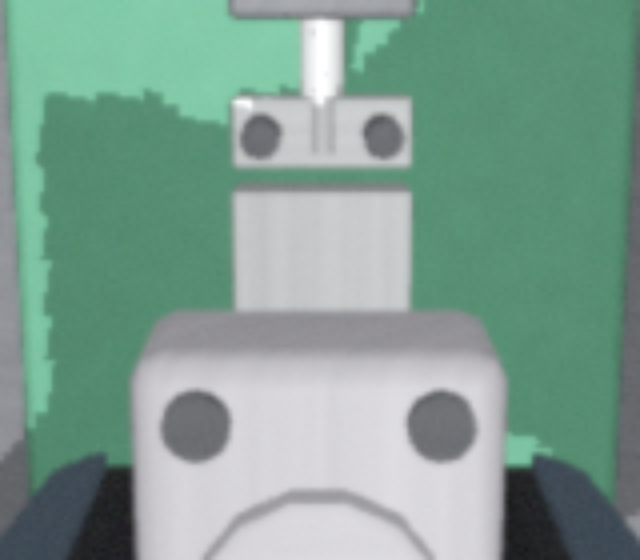

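The enlarged crop shows the pins at full-image pixels (314.6,173.6) and (345.1,173.5), centred on the cover, which is at about column 330. The cover's front face is 29.7 mm ahead of the TCP and the far pins are 41 mm ahead, so it is aligned. I'll lower it.

Request:
{"method": "carry_out", "body": {
  "motion": [
    {"offset": [0, 0, 1], "spin": 0, "hand": 3.5},
    {"offset": [0, 0, 2], "spin": 0, "hand": 3.5},
    {"offset": [0, 0, 2], "spin": 0, "hand": 3.5},
    {"offset": [0, 0, 2], "spin": 0, "hand": 3.5},
    {"offset": [0, 0, 1.5], "spin": 0, "hand": 3.5},
    {"offset": [0, 0, 1], "spin": 0, "hand": 3.5},
    {"offset": [0, 0, 0.5], "spin": 0, "hand": 3.5},
    {"offset": [0, 0, 0.3], "spin": 0, "hand": 3.5},
    {"offset": [0, 0, 0.3], "spin": 0, "hand": 3.5},
    {"offset": [0, 0, 0.1], "spin": 0, "hand": 3.5},
    {"offset": [0, 0, 0], "spin": 0, "hand": 3.5},
    {"offset": [0, 0, 0], "spin": 0, "hand": 3.5}
  ]
}}

```text
t: 27.4
position: [468.8, -310.3, 55.6]
orientation: [0.0, 0.996, 0.094, 0.0]
contact_force: [-0.2, -0.1, -1.5]
grip_width: 43.6
grip_force: 30.0
```

Request:
{"method": "carry_out", "body": {
  "motion": [
    {"offset": [0, 0, 0.1], "spin": 0, "hand": 3.5},
    {"offset": [0, 0, 0], "spin": 0, "hand": 3.5},
    {"offset": [0, 0, 0], "spin": 0, "hand": 3.5}
  ]
}}

```text
t: 27.7
position: [468.8, -310.2, 54.4]
orientation: [0.0, 0.996, 0.094, 0.0]
contact_force: [0.7, -0.2, -1.9]
grip_width: 43.6
grip_force: 30.0
```

Request:
{"method": "carry_out", "body": {
  "motion": [
    {"offset": [0, 0, 0.1], "spin": 0, "hand": 3.5},
    {"offset": [0, 0, 0], "spin": 0, "hand": 3.5},
    {"offset": [0, 0, 0], "spin": 0, "hand": 3.5}
  ]
}}

```text
t: 28.0
position: [468.8, -310.3, 54.3]
orientation: [0.0, 0.996, 0.094, 0.0]
contact_force: [-1.5, 0.5, 4.8]
grip_width: 43.3
grip_force: 30.0
```

Request:
{"method": "carry_out", "body": {
  "motion": [
    {"offset": [0, 0, 0], "spin": 0, "hand": 4.6},
    {"offset": [0, 0, 0], "spin": 0, "hand": 5.5},
    {"offset": [0, 0, 0], "spin": 0, "hand": 7},
    {"offset": [0, 0, -0.5], "spin": 0, "hand": 7},
    {"offset": [0, 0, -2], "spin": 0, "hand": 7},
    {"offset": [0, 0, -4], "spin": 0, "hand": 7},
    {"offset": [0, 0, -4], "spin": 0, "hand": 7},
    {"offset": [0, 0, -4], "spin": 0, "hand": 7},
    {"offset": [0, 0, -2], "spin": 0, "hand": 7},
    {"offset": [0, 0, 0], "spin": 0, "hand": 7},
    {"offset": [0, 0, 0], "spin": 0, "hand": 7}
  ]
}}

```text
t: 29.1
position: [468.3, -309.8, 217.7]
orientation: [-0.0, 0.996, 0.094, -0.0]
contact_force: [-1.3, -0.3, -1.0]
grip_width: 70.0
grip_force: 0.0
```

```bash
python3 - <<'E'
from h import *
go(441.2,275.7,230,-2.5)
d=grab("wrist"); P=cloud(d); rep(P,"cover",60,75,469,-310,40); rep(P,"hub",68.5,75,469,-310,40)
cv2.imwrite("pics/w4.png",cv2.resize(d["image"][140:290,230:430],None,fx=3,fy=3))
E
```

```text
t 29.1 at [ 468.3 -309.8  217.7] yaw -79.2 grip 70.0 spin -1.339 off [58.38 -5.26 -1.23]
cover 3139 z 64.8 mean [ 470.4 -310.1] rect [ 469.  -310.3] [58.7 43.9] 11.0 circ [ 468.8 -310. ] 34.8
hub 844 z 70.5 mean [ 469.2 -310.3] rect [ 469.  -310.3] [28.  28.1] 10.8 circ [ 468.8 -310.4] 14.8
```

View pics/w4.png

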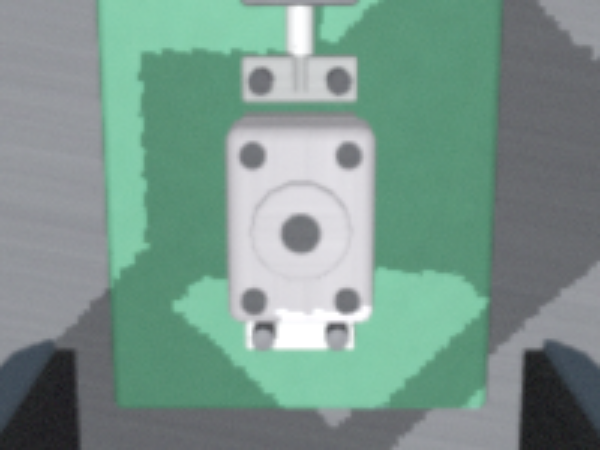

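The cover is seated: the hub at crop (300,233) lies between the pin pairs at (262/338,80) and (263/337,335). Its top measures z 64.8 mm and its centre (469,-310.3). Next I'll fetch the adapter.

Request:
{"method": "carry_out", "body": {
  "motion": [
    {"offset": [0, 0, -0.2], "spin": -0.134, "hand": 7},
    {"offset": [0, 0, -0.2], "spin": -0.134, "hand": 7},
    {"offset": [0, 0, -0.2], "spin": -0.134, "hand": 7},
    {"offset": [0, 0, -0.2], "spin": -0.134, "hand": 7},
    {"offset": [0, 0, -0.2], "spin": -0.134, "hand": 7},
    {"offset": [0, 0, -0.2], "spin": -0.134, "hand": 7},
    {"offset": [0, 0, 0], "spin": -0.134, "hand": 7},
    {"offset": [0, 0, 0], "spin": -0.134, "hand": 7},
    {"offset": [0, 0, 0], "spin": -0.134, "hand": 7},
    {"offset": [0, 0, 0], "spin": -0.133, "hand": 7},
    {"offset": [0, 0, 0], "spin": 0, "hand": 7}
  ]
}}

```text
t: 30.25
position: [467.8, -309.5, 228.0]
orientation: [-0.002, 0.723, 0.691, -0.0]
contact_force: [-0.3, 0.4, 0.1]
grip_width: 69.9
grip_force: 0.0
```

Request:
{"method": "carry_out", "body": {
  "motion": [
    {"offset": [2, -0.3, 0], "spin": 0, "hand": 7},
    {"offset": [4, -0.3, 0], "spin": 0, "hand": 7},
    {"offset": [4, -0.4, 0], "spin": 0, "hand": 7},
    {"offset": [4, -0.4, 0], "spin": 0, "hand": 7},
    {"offset": [4, -0.4, 0], "spin": 0, "hand": 7},
    {"offset": [4, -0.4, 0], "spin": 0, "hand": 7},
    {"offset": [4, -0.4, 0], "spin": 0, "hand": 7},
    {"offset": [4, -0.4, 0], "spin": 0, "hand": 7},
    {"offset": [4, -0.4, 0], "spin": 0, "hand": 7},
    {"offset": [4, -0.4, 0], "spin": 0, "hand": 7},
    {"offset": [4, -0.4, 0], "spin": 0, "hand": 7},
    {"offset": [4, -0.4, 0], "spin": 0, "hand": 7},
    {"offset": [4, -0.3, 0], "spin": 0, "hand": 7},
    {"offset": [4, -0.2, 0], "spin": 0, "hand": 7},
    {"offset": [3, -0.2, 0], "spin": 0, "hand": 7},
    {"offset": [1.4, -0.1, 0], "spin": 0, "hand": 7},
    {"offset": [0, 0, 0], "spin": 0, "hand": 7},
    {"offset": [0, 0, 0], "spin": 0, "hand": 7},
    {"offset": [0, 0, 0], "spin": 0, "hand": 7}
  ]
}}

```text
t: 32.15
position: [440.2, 274.4, 230.1]
orientation: [0.0, 0.723, 0.691, -0.0]
contact_force: [0.1, 0.1, 0.4]
grip_width: 69.9
grip_force: 0.0
```

```bash
python3 - <<'E'
from h import *
go(441.2,275.7,64,-2.5)
P=cloud(grab("wrist")); rep(P,"adapt",70,80,441,275,36); rep(P,"neck",115,126,518,360,30)
E
```

```text
t 32.1 at [440.2 274.4 230.1] yaw -2.6 grip 69.9 spin -0.002 off [ 0.14  0.1  16.61]
adapt 2737 z 75.5 mean [441.2 277.5] rect [441.1 276.7] [46.6 47.8] 88.0 circ [441.1 276.7] 31.5
neck 2046 z 121.6 mean [516.5 358.5] rect [516.9 358.5] [35. 35.] 40.3 circ [517.1 358.4] 17.9
```

Request:
{"method": "carry_out", "body": {
  "motion": [
    {"offset": [0.15, 0.1, 1.5], "spin": 0, "hand": 7},
    {"offset": [0, 0, 3], "spin": 0, "hand": 7},
    {"offset": [0, 0, 3], "spin": 0, "hand": 7},
    {"offset": [0, 0, 3], "spin": 0, "hand": 7},
    {"offset": [0, 0, 2.5], "spin": 0, "hand": 7},
    {"offset": [0, 0, 1.5], "spin": 0, "hand": 7},
    {"offset": [0, 0, 1.2], "spin": 0, "hand": 7},
    {"offset": [0, 0, 0.6], "spin": 0, "hand": 7},
    {"offset": [0, 0, 0.3], "spin": 0, "hand": 7},
    {"offset": [0, 0, 0], "spin": 0, "hand": 7},
    {"offset": [0, 0, 0], "spin": 0, "hand": 7},
    {"offset": [0, 0, 0], "spin": 0, "hand": 6},
    {"offset": [0, 0, 0], "spin": 0, "hand": 5},
    {"offset": [0, 0, 0], "spin": 0, "hand": 4},
    {"offset": [0, 0, 0], "spin": 0, "hand": 4},
    {"offset": [0, 0, 0], "spin": 0, "hand": 4},
    {"offset": [0, 0, 0], "spin": 0, "hand": 4}
  ]
}}

```text
t: 33.9
position: [441.5, 277.3, 64.4]
orientation: [0.0, 0.722, 0.691, 0.0]
contact_force: [-0.4, 0.5, 3.2]
grip_width: 47.6
grip_force: 30.0
```

Request:
{"method": "carry_out", "body": {
  "motion": [
    {"offset": [0, 0, -0.5], "spin": 0, "hand": 4},
    {"offset": [0, 0, -1.5], "spin": 0, "hand": 4},
    {"offset": [0, 0, -2], "spin": 0, "hand": 4},
    {"offset": [0, 0, -2.5], "spin": 0, "hand": 4},
    {"offset": [0, 0, -2.5], "spin": 0, "hand": 4},
    {"offset": [0, 0, -2], "spin": 0, "hand": 4},
    {"offset": [0, 0, -1], "spin": 0, "hand": 4},
    {"offset": [0, 0, 0], "spin": 0, "hand": 4},
    {"offset": [0, 0, 0], "spin": 0, "hand": 4}
  ]
}}

```text
t: 34.8
position: [440.7, 276.7, 183.0]
orientation: [-0.0, 0.722, 0.691, -0.001]
contact_force: [0.7, 0.2, -3.5]
grip_width: 47.7
grip_force: 30.0
```

```bash
python3 - <<'E'
from h import *
go(539.9,26.8,64.5,-2.5)
E
```

```text
t 34.8 at [440.7 276.7 183. ] yaw -2.5 grip 47.7 spin -0.0 off [-24.53  11.    11.85]
```

Request:
{"method": "carry_out", "body": {
  "motion": [
    {"offset": [-0.6, 0.3, 0], "spin": 0, "hand": 4},
    {"offset": [-1.4, 0.6, 0], "spin": 0, "hand": 4},
    {"offset": [-2, 0.9, 0], "spin": 0, "hand": 4},
    {"offset": [-2, 0.9, 0], "spin": 0, "hand": 4},
    {"offset": [-2, 0.9, 0], "spin": 0, "hand": 4},
    {"offset": [-2, 0.9, 0], "spin": 0, "hand": 4},
    {"offset": [-2, 0.9, 0], "spin": 0, "hand": 4},
    {"offset": [-2, 0.9, 0], "spin": 0, "hand": 4},
    {"offset": [-2, 0.9, 0], "spin": 0, "hand": 4},
    {"offset": [-2, 0.9, 0], "spin": 0, "hand": 4},
    {"offset": [-2, 0.9, 0], "spin": 0, "hand": 4},
    {"offset": [-2, 0.9, 0], "spin": 0, "hand": 4},
    {"offset": [-1.6, 0.7, 0], "spin": 0, "hand": 4},
    {"offset": [-0.9, 0.4, 0], "spin": 0, "hand": 4},
    {"offset": [0, 0, 0], "spin": 0, "hand": 4},
    {"offset": [0, 0, 0], "spin": 0, "hand": 4}
  ]
}}

```text
t: 36.4
position: [540.1, 27.6, 183.8]
orientation: [-0.001, 0.723, 0.691, -0.0]
contact_force: [-0.1, -0.2, -4.0]
grip_width: 47.4
grip_force: 30.0
```

Request:
{"method": "carry_out", "body": {
  "motion": [
    {"offset": [0, 0, 1], "spin": 0, "hand": 4},
    {"offset": [0, 0, 2], "spin": 0, "hand": 4},
    {"offset": [0, 0, 2], "spin": 0, "hand": 4},
    {"offset": [0, 0, 2], "spin": 0, "hand": 4},
    {"offset": [0, 0, 2], "spin": 0, "hand": 4},
    {"offset": [0, 0, 1], "spin": 0, "hand": 4},
    {"offset": [0, 0, 0.7], "spin": 0, "hand": 4},
    {"offset": [0, 0, 0.5], "spin": 0, "hand": 4},
    {"offset": [0, 0, 0.3], "spin": 0, "hand": 4},
    {"offset": [0, 0, 0.1], "spin": 0, "hand": 4},
    {"offset": [0, 0, 0], "spin": 0, "hand": 4},
    {"offset": [0, 0, 0], "spin": 0, "hand": 4}
  ]
}}

```text
t: 37.6
position: [540.9, 27.5, 68.6]
orientation: [0.0, 0.723, 0.691, 0.0]
contact_force: [0.2, 1.3, -4.1]
grip_width: 47.5
grip_force: 30.0
```

Request:
{"method": "carry_out", "body": {
  "motion": [
    {"offset": [0, 0, 0.1], "spin": 0, "hand": 4},
    {"offset": [0, 0, 0.1], "spin": 0, "hand": 4},
    {"offset": [0, 0, 0], "spin": 0, "hand": 4},
    {"offset": [0, 0, 0], "spin": 0, "hand": 4}
  ]
}}

```text
t: 38.0
position: [540.6, 27.5, 66.1]
orientation: [0.0, 0.722, 0.691, -0.0]
contact_force: [-0.3, 0.6, -3.9]
grip_width: 47.6
grip_force: 30.0
```

Request:
{"method": "carry_out", "body": {
  "motion": [
    {"offset": [0, 0, 0.1], "spin": 0, "hand": 4},
    {"offset": [0, 0, 0], "spin": 0, "hand": 4},
    {"offset": [0, 0, 0], "spin": 0, "hand": 4},
    {"offset": [0, 0, 0], "spin": 0, "hand": 4}
  ]
}}

```text
t: 38.4
position: [540.7, 27.6, 65.4]
orientation: [0.0, 0.723, 0.691, 0.0]
contact_force: [-1.0, -0.1, -0.3]
grip_width: 47.6
grip_force: 30.0
```

Request:
{"method": "carry_out", "body": {
  "motion": [
    {"offset": [0, 0, 0.05], "spin": 0, "hand": 4},
    {"offset": [0, 0, 0], "spin": 0, "hand": 4},
    {"offset": [0, 0, 0], "spin": 0, "hand": 5},
    {"offset": [0, 0, 0], "spin": 0, "hand": 6},
    {"offset": [0, 0, 0], "spin": 0, "hand": 7},
    {"offset": [0, 0, -1], "spin": 0, "hand": 7},
    {"offset": [0, 0, -3], "spin": 0, "hand": 7},
    {"offset": [0, 0, -4], "spin": 0, "hand": 7},
    {"offset": [0, 0, -4], "spin": 0, "hand": 7},
    {"offset": [0, 0, -4], "spin": 0.037, "hand": 7},
    {"offset": [0, 0, -1.5], "spin": 0, "hand": 7},
    {"offset": [0, 0, 0], "spin": 0, "hand": 7}
  ]
}}

```text
t: 39.6
position: [542.1, 27.6, 243.2]
orientation: [0.002, 0.735, 0.678, 0.003]
contact_force: [0.3, 0.3, 0.1]
grip_width: 70.0
grip_force: 0.0
```

Request:
{"method": "carry_out", "body": {
  "motion": [
    {"offset": [3.3, -0.5, 0], "spin": 0, "hand": 7},
    {"offset": [3.3, -0.5, 0], "spin": 0, "hand": 7},
    {"offset": [3.3, -0.5, 0], "spin": 0, "hand": 7},
    {"offset": [3.3, -0.5, 0], "spin": 0, "hand": 7},
    {"offset": [3.3, -0.5, 0], "spin": 0, "hand": 7},
    {"offset": [3.3, -0.5, 0], "spin": 0, "hand": 7},
    {"offset": [3.3, -0.5, 0], "spin": 0, "hand": 7},
    {"offset": [3.3, -0.5, 0], "spin": 0, "hand": 7},
    {"offset": [3.3, -0.5, 0], "spin": 0, "hand": 7},
    {"offset": [3.3, -0.4, 0], "spin": 0, "hand": 7},
    {"offset": [0, 0, 0], "spin": 0, "hand": 7},
    {"offset": [0, 0, 0], "spin": 0, "hand": 7},
    {"offset": [0, 0, 0], "spin": 0, "hand": 7}
  ]
}}

```text
t: 40.9
position: [518.1, 359.4, 238.7]
orientation: [0.0, 0.735, 0.678, -0.001]
contact_force: [1.2, -0.5, -0.6]
grip_width: 69.9
grip_force: 0.0
```

```bash
python3 - <<'E'
from h import *
go(518,360,101.5,-4.6)
P=cloud(grab("wrist")); rep(P,"neck",115,126,518,360,30)
P=cloud(grab("scene")); rep(P,"adapt",70,82,540,26,36)
E
```

```text
t 40.9 at [518.1 359.4 238.7] yaw -4.7 grip 69.9 spin -0.001 off [ 0.06 -0.02 13.72]
neck 1519 z 121.6 mean [517.6 359.4] rect [517.8 358.8] [35.4 34.6] 86.3 circ [517.5 358.6] 18.0
adapt 577 z 76.8 mean [542.8  25.7] rect [541.1  26.6] [48.1 48.8] 86.9 circ [541.1  26.5] 31.4
```

The adapter is back within 1 mm of its original place. Next, the housing.

Request:
{"method": "carry_out", "body": {
  "motion": [
    {"offset": [0, 0, 1.5], "spin": 0, "hand": 7},
    {"offset": [0, 0, 2.5], "spin": 0, "hand": 7},
    {"offset": [0, 0, 3], "spin": 0, "hand": 7},
    {"offset": [0, 0, 2.5], "spin": 0, "hand": 7},
    {"offset": [0, 0, 2], "spin": 0, "hand": 7},
    {"offset": [0, 0, 1.2], "spin": 0, "hand": 7},
    {"offset": [0, 0, 0.7], "spin": 0, "hand": 7},
    {"offset": [0, 0, 0.3], "spin": 0, "hand": 7},
    {"offset": [0, 0, 0], "spin": 0, "hand": 7},
    {"offset": [0, 0, 0], "spin": 0, "hand": 7},
    {"offset": [0, 0, 0], "spin": 0, "hand": 5.5},
    {"offset": [0, 0, 0], "spin": 0, "hand": 4},
    {"offset": [0, 0, 0], "spin": 0, "hand": 3},
    {"offset": [0, 0, 0], "spin": 0, "hand": 2.5},
    {"offset": [0, 0, 0], "spin": 0, "hand": 2.5},
    {"offset": [0, 0, 0], "spin": 0, "hand": 2.5}
  ]
}}

```text
t: 42.6
position: [518.2, 360.5, 102.7]
orientation: [-0.0, 0.735, 0.678, -0.0]
contact_force: [0.8, 0.2, 0.5]
grip_width: 34.9
grip_force: 30.0
```

Request:
{"method": "carry_out", "body": {
  "motion": [
    {"offset": [0, 0, -0.5], "spin": 0, "hand": 2.5},
    {"offset": [0, 0, -1], "spin": 0, "hand": 2.5},
    {"offset": [0, 0, -1.5], "spin": 0, "hand": 2.5},
    {"offset": [0, 0, -2], "spin": 0, "hand": 2.5},
    {"offset": [0, 0, -2], "spin": 0, "hand": 2.5},
    {"offset": [0, 0, -2], "spin": 0, "hand": 2.5},
    {"offset": [0, 0, -2], "spin": 0, "hand": 2.5},
    {"offset": [0, 0, -1.5], "spin": 0, "hand": 2.5},
    {"offset": [0, 0, -1], "spin": 0, "hand": 2.5},
    {"offset": [0, 0, 0], "spin": 0, "hand": 2.5},
    {"offset": [0, 0, 0], "spin": 0, "hand": 2.5}
  ]
}}

```text
t: 43.7
position: [518.1, 360.2, 237.0]
orientation: [-0.0, 0.735, 0.678, -0.001]
contact_force: [-0.2, -0.1, -4.2]
grip_width: 34.9
grip_force: 30.0
```

```bash
python3 - <<'E'
from h import *
go(603.9,26,102.5,-4.6)
E
```

```text
t 43.7 at [518.1 360.2 237. ] yaw -4.6 grip 34.9 spin -0.001 off [-32.63  11.24  13.45]
```

Request:
{"method": "carry_out", "body": {
  "motion": [
    {"offset": [-0.6, 0.2, 0], "spin": 0, "hand": 2.5},
    {"offset": [-1.2, 0.4, 0], "spin": 0, "hand": 2.5},
    {"offset": [-2, 0.7, 0], "spin": 0, "hand": 2.5},
    {"offset": [-2, 0.7, 0], "spin": 0, "hand": 2.5},
    {"offset": [-2, 0.7, 0], "spin": 0, "hand": 2.5},
    {"offset": [-2, 0.7, 0], "spin": 0, "hand": 2.5},
    {"offset": [-2, 0.7, 0], "spin": 0, "hand": 2.5},
    {"offset": [-2, 0.7, 0], "spin": 0, "hand": 2.5},
    {"offset": [-2, 0.7, 0], "spin": 0, "hand": 2.5},
    {"offset": [-2, 0.7, 0], "spin": 0, "hand": 2.5},
    {"offset": [-2, 0.7, 0], "spin": 0, "hand": 2.5},
    {"offset": [-2, 0.7, 0], "spin": 0, "hand": 2.5},
    {"offset": [-2, 0.7, 0], "spin": 0, "hand": 2.5},
    {"offset": [-2, 0.7, 0], "spin": 0, "hand": 2.5},
    {"offset": [-2, 0.7, 0], "spin": 0, "hand": 2.5},
    {"offset": [-2, 0.7, 0], "spin": 0, "hand": 2.5},
    {"offset": [-1.8, 0.5, 0], "spin": 0, "hand": 2.5},
    {"offset": [-1.0, 0.3, 0], "spin": 0, "hand": 2.5},
    {"offset": [0, 0, 0], "spin": 0, "hand": 2.5},
    {"offset": [0, 0, 0], "spin": 0, "hand": 2.5}
  ]
}}

```text
t: 45.7
position: [603.3, 26.7, 237.4]
orientation: [-0.001, 0.735, 0.678, 0.0]
contact_force: [-1.1, 0.6, -4.0]
grip_width: 35.2
grip_force: 30.0
```

```bash
python3 - <<'E'
from h import *
go(603.9,26,103,-4.6)
d=grab("wrist"); P=cloud(d); s,p,M,a=pose(); zz=p[2]-102; rep(P,"foot top",zz+8,zz+22,604,30,50); rep(P,"adapt",70,82,540,26,36)
cv2.imwrite("pics/w5.png",d["image"][100:400,170:490])
E
```

```text
t 45.7 at [603.3  26.7 237.4] yaw -4.7 grip 35.2 spin -0.001 off [-0.06  0.06 13.44]
foot top 1354 z 151.8 mean [604.9  47.7] rect [604.7  42. ] [26.9 51.5] 84.6 circ [604.3  40.3] 28.0
adapt 2649 z 76.5 mean [541.4  27.5] rect [540.6  26.1] [48.4 48. ] 87.6 circ [540.4  26.6] 32.0
```

View pics/w5.png

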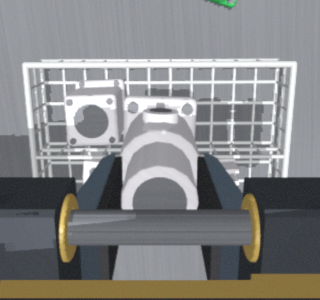

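The foot at crop (160,105) is square to the lane and clear of the adapter at (93,120). I'll lower the housing.

Request:
{"method": "carry_out", "body": {
  "motion": [
    {"offset": [0, 0, 1], "spin": 0, "hand": 2.5},
    {"offset": [0, 0, 2], "spin": 0, "hand": 2.5},
    {"offset": [0, 0, 2], "spin": 0, "hand": 2.5},
    {"offset": [0, 0, 2], "spin": 0, "hand": 2.5},
    {"offset": [0, 0, 2], "spin": 0, "hand": 2.5},
    {"offset": [0, 0, 1.5], "spin": 0, "hand": 2.5},
    {"offset": [0, 0, 1], "spin": 0, "hand": 2.5},
    {"offset": [0, 0, 0.8], "spin": 0, "hand": 2.5},
    {"offset": [0, 0, 0.5], "spin": 0, "hand": 2.5},
    {"offset": [0, 0, 0.2], "spin": 0, "hand": 2.5},
    {"offset": [0, 0, 0.1], "spin": 0, "hand": 2.5},
    {"offset": [0, 0, 0], "spin": 0, "hand": 2.5},
    {"offset": [0, 0, 0], "spin": 0, "hand": 2.5}
  ]
}}

```text
t: 47.05
position: [604.0, 26.5, 107.2]
orientation: [0.0, 0.735, 0.678, 0.0]
contact_force: [-0.3, -0.2, -4.4]
grip_width: 35.2
grip_force: 30.0
```

Request:
{"method": "carry_out", "body": {
  "motion": [
    {"offset": [0, 0, 0.1], "spin": 0, "hand": 2.5},
    {"offset": [0, 0, 0.1], "spin": 0, "hand": 2.5},
    {"offset": [0, 0, 0], "spin": 0, "hand": 2.5},
    {"offset": [0, 0, 0], "spin": 0, "hand": 2.5}
  ]
}}

```text
t: 47.45
position: [603.6, 26.4, 104.6]
orientation: [0.0, 0.735, 0.678, -0.0]
contact_force: [0.1, -0.2, -3.9]
grip_width: 35.2
grip_force: 30.0
```

Request:
{"method": "carry_out", "body": {
  "motion": [
    {"offset": [0, 0, 0.1], "spin": 0, "hand": 2.5},
    {"offset": [0, 0, 0], "spin": 0, "hand": 2.5},
    {"offset": [0, 0, 0], "spin": 0, "hand": 2.5},
    {"offset": [0, 0, 0], "spin": 0, "hand": 2.5}
  ]
}}

```text
t: 47.85
position: [603.8, 26.5, 103.7]
orientation: [0.0, 0.735, 0.678, 0.0]
contact_force: [-0.2, -0.1, -3.3]
grip_width: 35.0
grip_force: 30.0
```

Request:
{"method": "carry_out", "body": {
  "motion": [
    {"offset": [0, 0, 0.1], "spin": 0, "hand": 2.5},
    {"offset": [0, 0, 0], "spin": 0, "hand": 2.5},
    {"offset": [0, 0, 0], "spin": 0, "hand": 2.5},
    {"offset": [0, 0, 0], "spin": 0, "hand": 2.5}
  ]
}}

```text
t: 48.25
position: [603.9, 26.4, 103.6]
orientation: [0.0, 0.735, 0.678, 0.0]
contact_force: [-2.4, -1.2, 5.5]
grip_width: 34.9
grip_force: 30.0
```

Contact. I'll release, rise, move clear toward the robot and check everything.

Request:
{"method": "carry_out", "body": {
  "motion": [
    {"offset": [0, 0, 0], "spin": 0, "hand": 4},
    {"offset": [0, 0, 0], "spin": 0, "hand": 5.5},
    {"offset": [0, 0, 0], "spin": 0, "hand": 7},
    {"offset": [0, 0, -1], "spin": 0, "hand": 7},
    {"offset": [0, 0, -3], "spin": 0, "hand": 7},
    {"offset": [0, 0, -4], "spin": 0, "hand": 7},
    {"offset": [0, 0, -4], "spin": 0, "hand": 7},
    {"offset": [0, 0, -3], "spin": 0, "hand": 7},
    {"offset": [0, -4, 0], "spin": 0, "hand": 7},
    {"offset": [0, -4, 0], "spin": 0, "hand": 7},
    {"offset": [0, -4, 0], "spin": 0, "hand": 7},
    {"offset": [0, -4, 0], "spin": 0, "hand": 7},
    {"offset": [0, -2, 0], "spin": 0, "hand": 7},
    {"offset": [0, 0, 0], "spin": 0, "hand": 7},
    {"offset": [0, 0, 0], "spin": 0, "hand": 7},
    {"offset": [0, 0, 0], "spin": 0, "hand": 7}
  ]
}}

```text
t: 49.85
position: [425.6, 41.0, 253.0]
orientation: [0.0, 0.735, 0.678, 0.0]
contact_force: [-0.6, 0.3, 0.7]
grip_width: 70.0
grip_force: 0.0
```

```bash
python3 - <<'E'
from h import *
d=grab("scene"); P=cloud(d); P0=pickle.load(open("P0.pkl","rb"))
for n,a in (("before",P0),("after",P)):
    print(n); rep(a,"neck",117,127,604,24,28); rep(a,"adapt",70,82,540,26,36); rep(a,"cover",60,76,469,-310,40)
    rep(a,"right lane tops",44,53,600,-65,42); rep(a,"finned",40,53,655,-70,36); rep(a,"bracket",44,56,560,-65,40)
cv2.imwrite("pics/s3.png",d["image"]); print(bot.observe()["t"])
E
```

```text
before
neck 295 z 122.9 mean [605.1  23.9] rect [604.1  24.1] [32.8 34.9] 71.4 circ [603.7  24.5] 18.0
adapt 530 z 76.8 mean [540.8  25.4] rect [540.4  26.4] [48.5 47.3] 89.6 circ [541.8  26.5] 31.0
cover 0
right lane tops 195 z 48.1 mean [614.6 -70.1] rect [604.6 -69.2] [71.7 56.6] 0.3 circ [608.5 -68.6] 41.3
finned 462 z 47.6 mean [650.6 -69.3] rect [649.1 -69.5] [56.8 59. ] 88.8 circ [649.8 -69.6] 39.3
bracket 222 z 52.0 mean [573.7 -68.3] rect [572.2 -68.9] [55.7 13.6] 80.3 circ [572.2 -68.9] 27.8
after
neck 298 z 122.9 mean [604.4  24. ] rect [603.5  24.2] [32.8 34.7] 71.2 circ [603.1  24.5] 18.3
adapt 516 z 76.9 mean [541.3  24.3] rect [540.  26.] [48.  48.9] 0.9 circ [541.   25.1] 30.4
cover 698 z 65.8 mean [ 471.9 -309.1] rect [ 469.3 -309.9] [60.1 44.6] 12.0 circ [ 469.6 -310. ] 34.5
right lane tops 162 z 47.7 mean [624.2 -69. ] rect [607.7 -69. ] [56.6 66.5] 89.7 circ [611.9 -69. ] 39.5
finned 454 z 47.5 mean [651.  -68.5] rect [649.1 -69.3] [57.  58.7] 88.9 circ [649.4 -69.6] 39.4
bracket 223 z 52.3 mean [573.6 -69. ] rect [572.3 -68.9] [55.5 13.5] 79.2 circ [572.9 -69. ] 27.8
49.9
```

View pics/s3.png

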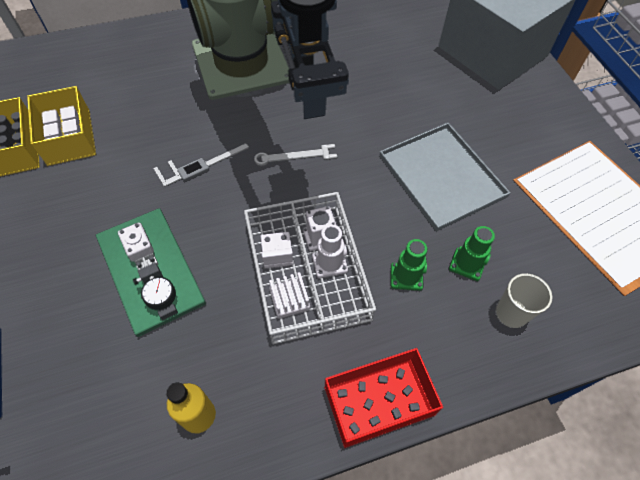

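The final picture shows the cover seated on the gauge at (133,238). The adapter at (320,220) and housing at (332,245) are back upright, the tray is empty at (445,175), and the right lane and green parts are unchanged. I'm handing the job in.

```bash
python3 -c "from cell import bot; print(bot.job_done())"
```

```text
the job is handed in; nothing more can be done
None
```

The job is handed in at about 50 s: the cover is seated hub up on the gauge pad between the pins, the housing and adapter are back upright within about 1 mm of where they stood, and the other lane and green look-alikes are undisturbed.

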